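# Close the dead-weight glue press

## Robot

A 6-joint arm with a two-finger parallel gripper is mounted at the origin on a cart in front of the work surface, level with it; the furniture and walls round the work are solid. World frame = base frame: x ahead of the robot, y to its left, z up, the work surface at z = 0. Lengths are in m, angles in degrees, forces in N, time in s.
With the tool pointing down it reaches from about 0.4 to 0.825 m from the base axis. Payload 7 kg.
Tool frame: the origin (TCP) lies on the centre line of the jaws, within the pads' length; the fingertips stand r.nose_length ahead of it and the grasp point (between the pads) lies 2 mm behind it (r.nose_length is the distance from the TCP to the fingertips, in m); z points along the fingers, y is the direction in which the jaws open and shut (so a half turn about z gives the same grasp; the last joint's range is limited). The gripper opens to 88 mm and grips with 3 to 60 N. Pads are 19 mm wide; open, the fingers measure 130 mm over their backs; the gripper's body (78 mm by 193 mm) begins 47 mm behind the grasp point.
Start: joints at [-57.691, 20.546, 0.682, 0, -70.136, -16.507], TCP at [0.184, -0.649, 0.244] pointing down, gripper open.
Joint ranges: [-176.03, 176.03], [-82.01, 121.73], [-58.28, 71.71], [-173.87, 95.51], [-174.79, -0.11], [-173.66, 173.66]. Speed limits (degrees/s): [136.94, 136.94, 172.46, 180, 180, 180].

## Interface

Orientations are given as [roll, pitch, yaw] about the fixed x, y, z axes, in that order (R = Rz(yaw) Ry(pitch) Rx(roll)).
In Python, from plant import r gives the robot as it stands.
- The arm moves only by the tool apply_moves, never from a script. Its argument "targets" is a list of rows, each a list of 3 entries, a list of its own where there are three numbers: the shift along the tool's x, y, z scaled (see below), then the turn, a rotation vector about the tool's x, y, z scaled (see below), then the finger opening in mm, from 0 to 87.6. A call has 1 to 5 rows; each row shifts and turns the pose as measured when the row begins, along the tool's axes as they then stand; what a row does not reach is not made up. The controller multiplies each number of a shift by 0.04 m and each number of a turn by 8 degrees. A row lasts 1/10 s, in which the tool goes at most 50 mm and 8.59 degrees, less where a joint would pass 70% of its speed; a pose out of reach is approached as far as the arm can. A call with a number of a shift or a turn outside -1 to 1 is refused whole. A call with a gripper value outside its range is refused whole. The fingers move at their own pace and stop on an object; "squeeze" is the grip in N (left out, the last holds). Time passes only in rows, so rows that do not move let the fingers close. It gives the time, the measured TCP pose, the force and the opening at its end, in the units of the state.
- r.get_state(): the state, without advancing time (a new reading comes with each control period).
- r.capture(name): name is "scene" or "top" or "wrist"; returns a dict with "img" (384x512x3 uint8, blue, green, red), "z_map" (384x512 float32, m along the optical axis (not along the pixel's ray), 0 where there is no reading), "fx", "fy", "cx", "cy" (pixels), "camera_from_world" (4x4, takes a point from world to camera coordinates); the wrist camera has in their place "mount" (4x4, takes a point from camera to tool coordinates, whose origin is the TCP and whose axes are the flange's). Camera axes: x right, y up, looking along -z (the intrinsics and any distortion apply to the point x, -y, -z); pixel columns grow to the right and rows downward; lengths in m; the calibration is good to about 2 mm. A picture is of the moment at which its call begins: read the wrist's pose just before it.
- r.close_job(): hands the job in, once; it reports no verdict.
The state is a dict: "time_s": time; "joints": joint angles; "qd": joint speeds; "joint_torque": joint torques, N m; "tcp_pos": TCP position; "eef_rot": TCP orientation; "contact_force": force on the tool from outside, world axes, zero at the start; "moment": the same for the moment, N m; "gripper_width": finger opening in m.
Only numpy, scipy, OpenCV 4.12 (cv2) and the standard library are available. Lean on these libraries where they do the work, as an engineer would, in place of code of your own. Each camera call takes 0.05 s, during which the arm holds its last target.

## Task

The dark overlay has been laid on its batten in one station of the twin glue press and has to be pressed. Lift the two look-alike steel canisters to feel which one is heavy with shot, stand the heavy one upright in the middle of the weight plate above the overlay, and leave the light one standing on the bench. Then push the spring-centred toggle over toward that station and hold it there until the platen has sunk onto the overlay, and let it spring back to the middle so that the brake locks; leave the other platen up, and do not shove the work, the block plane or the sanding block about.

Things in the scene. Friction and masses are not known exactly. Their poses are not given: they have to be found in the camera images.
- press: the twin-station glue press, fixed to the bench: grey base plate 150 (x) x 350 (y) x 18 mm, in its middle an aluminium column 70 (x) x 50 (y) mm with a black control head 80 x 60 mm whose top is 209 mm over the bench, a platen on either side of the column at y = +120 (left) and -120 mm (right). Origin at the centre of the base's underside; x points to its back, away from the robot, y to its left station, z up. Its yaw and place vary
- toggle (a joint): the bat-handle toggle on top of the column, rad: 0 = upright, its spring-centred rest; positive = leaning to the left station (the press's +y), negative = to the right; stops at +-0.42. It pivots about the press's x axis 204 mm over the bench. Leaning to one side frees that side's brake only, for certain beyond 0.3; pushed 60 mm over the pivot this takes about 5 to 8 N. Let go, it springs back and both brakes hold. It only needs pushing, not grasping
- toggle_tip (a point): top of the toggle's round handle (16 mm thick at the top, 11 mm at half height), 67 mm from the pivot: 271 mm over the bench when upright; nothing else of the press rises above 209 mm
- platen_left (a joint): the left platen's vertical slide, m: 0 = fully up, grows as it sinks, at most 0.046. A lockable gas spring carries it: the brake holds it (against over 20 N) wherever it is unless the toggle is held over to the left. With its brake free the gas spring lifts the empty platen with 4 N (4.3 N at the bottom), so only a load heavier than that lets it sink, slowly (70 N s/m). It meets the overlay at about 0.030
- platen_right (a joint): the right platen's vertical slide, m: 0 = fully up, grows as it sinks, at most 0.046. A lockable gas spring carries it: the brake holds it (against over 20 N) wherever it is unless the toggle is held over to the right. With its brake free the gas spring lifts the empty platen with 4 N (4.3 N at the bottom), so only a load heavier than that lets it sink, slowly (70 N s/m). It meets the overlay at about 0.030
- left_weight_plate (a point): centre of the top of the left platen's square weight plate, 90 x 90 mm with a 68 mm rubber disc; it is 107 mm over the bench when up, and moves with the platen. Below the plate (10 mm thick) hangs a wooden press foot 70 x 40 x 14 mm
- right_weight_plate (a point): centre of the top of the right platen's square weight plate, 90 x 90 mm with a 68 mm rubber disc; it is 107 mm over the bench when up, and moves with the platen. Below the plate (10 mm thick) hangs a wooden press foot 70 x 40 x 14 mm
- left_bed (a point): centre of the left bed of the press (21 mm over the bench); the left station, 120 mm to the left of the column seen from the front. x and y axes as those of press
- right_bed (a point): centre of the right bed of the press (21 mm over the bench); the right station, 120 mm to the right of the column seen from the front. x and y axes as those of press
- overlay: dark slip of wood 32 x 145 x 10 mm lying on top of the batten in one of the two stations, under that platen; its long axis (its y) runs from front to back of the press. Origin at the centre of its underside. Which station holds it changes
- batten_glued: pale sawn batten 36 x 300 x 22 mm that lies on the bed under the overlay and sticks out at the front and back of the press; origin at the centre of its underside, long axis y
- batten_bare: the same batten without an overlay, in the other station, waiting its turn; leave it
- canister_1: closed spun-steel canister, 52 mm in diameter, 100 mm high to the top of its small lid knob (cylindrical body up to about 80 mm); origin at the centre of its underside, z up. Both canisters look exactly alike and stand on the bench, one left and one right of the press; one is filled with shot and weighs 0.63 to 0.83 kg (the press weight), the other is nearly empty and weighs 0.17 to 0.33 kg, too light to sink a platen: only lifting tells which
- canister_2: closed spun-steel canister, 52 mm in diameter, 100 mm high to the top of its small lid knob (cylindrical body up to about 80 mm); origin at the centre of its underside, z up. Both canisters look exactly alike and stand on the bench, one left and one right of the press; one is filled with shot and weighs 0.63 to 0.83 kg (the press weight), the other is nearly empty and weighs 0.17 to 0.33 kg, too light to sink a platen: only lifting tells which
- block_plane: bystander: small block plane 44 x 155 x 56 mm, to the left
- sanding_block: bystander: cork sanding block 60 x 106 x 33 mm, to the right
Mind the look-alikes: they are no part of the job. What is shaped like the canister_2 but purple is not meant.

How it is judged (in metres and radians):
On the way, in this order (a step that is already met when the one before it is completed fails the run):
1. a canister stands released, upright, in the middle (within 25 mm) of the weight plate above the overlay, that platen still up, the other canister on the bench (((horizontal distance between overlay and left_bed below 0.05 m and ((horizontal distance between canister_1 and left_weight_plate below 0.025 m and z of canister_1 in the frame of left_weight_plate between -0.006 and 0.006 m and angle between each of canister_1, canister_2's own z axis and vertical below 0.08 rad and contact force between the fingers and canister_1 below 0.2 N and height (world z) of canister_2 below 0.008 m and linear speed of canister_2 below 0.02 m/s) or (horizontal distance between canister_2 and left_weight_plate below 0.025 m and z of canister_2 in the frame of left_weight_plate between -0.006 and 0.006 m and angle between each of canister_2, canister_1's own z axis and vertical below 0.08 rad and contact force between the fingers and canister_2 below 0.2 N and height (world z) of canister_1 below 0.008 m and linear speed of canister_1 below 0.02 m/s)) and value of joint platen_left below 0.008 m) or (horizontal distance between overlay and right_bed below 0.05 m and ((horizontal distance between canister_1 and right_weight_plate below 0.025 m and z of canister_1 in the frame of right_weight_plate between -0.006 and 0.006 m and angle between each of canister_1, canister_2's own z axis and vertical below 0.08 rad and contact force between the fingers and canister_1 below 0.2 N and height (world z) of canister_2 below 0.008 m and linear speed of canister_2 below 0.02 m/s) or (horizontal distance between canister_2 and right_weight_plate below 0.025 m and z of canister_2 in the frame of right_weight_plate between -0.006 and 0.006 m and angle between each of canister_2, canister_1's own z axis and vertical below 0.08 rad and contact force between the fingers and canister_2 below 0.2 N and height (world z) of canister_1 below 0.008 m and linear speed of canister_1 below 0.02 m/s)) and value of joint platen_right below 0.008 m))), for 0.2 s.
2. the toggle is held over (more than 0.2 rad) toward that station as the platen rests on the overlay (sunk 27 mm or more) (((horizontal distance between overlay and left_bed below 0.05 m and value of joint toggle above 0.2 rad and value of joint platen_left above 0.027 m) or (horizontal distance between overlay and right_bed below 0.05 m and value of joint toggle below -0.2 rad and value of joint platen_right above 0.027 m))), for 0.1 s.
At the end, for the whole second after the job is handed in: platen sunk onto the overlay (27 to 33 mm down), a canister upright and released on its weight plate within 25 mm of the middle, the other canister upright on the bench, other platen up (within 8 mm), toggle back in the middle (within 0.06 rad), overlay still on its batten (value of joint toggle between -0.06 and 0.06 rad and z of overlay in the frame of batten_glued between 0.019 and 0.025 m and ((horizontal distance between overlay and left_bed below 0.05 m and ((horizontal distance between canister_1 and left_weight_plate below 0.025 m and z of canister_1 in the frame of left_weight_plate between -0.006 and 0.006 m and angle between each of canister_1, canister_2's own z axis and vertical below 0.08 rad and contact force between the fingers and canister_1 below 0.2 N and height (world z) of canister_2 below 0.008 m and linear speed of canister_2 below 0.02 m/s) or (horizontal distance between canister_2 and left_weight_plate below 0.025 m and z of canister_2 in the frame of left_weight_plate between -0.006 and 0.006 m and angle between each of canister_2, canister_1's own z axis and vertical below 0.08 rad and contact force between the fingers and canister_2 below 0.2 N and height (world z) of canister_1 below 0.008 m and linear speed of canister_1 below 0.02 m/s)) and value of joint platen_left between 0.027 and 0.033 m and value of joint platen_right below 0.008 m) or (horizontal distance between overlay and right_bed below 0.05 m and ((horizontal distance between canister_1 and right_weight_plate below 0.025 m and z of canister_1 in the frame of right_weight_plate between -0.006 and 0.006 m and angle between each of canister_1, canister_2's own z axis and vertical below 0.08 rad and contact force between the fingers and canister_1 below 0.2 N and height (world z) of canister_2 below 0.008 m and linear speed of canister_2 below 0.02 m/s) or (horizontal distance between canister_2 and right_weight_plate below 0.025 m and z of canister_2 in the frame of right_weight_plate between -0.006 and 0.006 m and angle between each of canister_2, canister_1's own z axis and vertical below 0.08 rad and contact force between the fingers and canister_2 below 0.2 N and height (world z) of canister_1 below 0.008 m and linear speed of canister_1 below 0.02 m/s)) and value of joint platen_right between 0.027 and 0.033 m and value of joint platen_left below 0.008 m))); the robot touches nothing.
It fails at once if a canister is tipped over (angle between any of canister_1, canister_2's own z axis and vertical above 0.6 rad).
It fails at once if the overlay or a batten is shifted by more than 20 mm (distance of any of overlay, batten_glued, batten_bare from where it was at the start of the episode above 0.02 m).
It fails at once if a bystander is shoved by more than 40 mm (distance of any of block_plane, sanding_block from where it was at the start of the episode above 0.04 m).
It also fails if it takes over 70 s, if anything falls off the work surface, if the arm or the gripper's body presses on something with over 40 N, if the wrist force passes 120 N, or if a joint passes its speed limit or range.

## Working session

There is one attempt and no reset: what is moved stays moved. The work goes in short steps, Python scripts to look and compute and a tool call to move; the robot and the scene stay as the last step left them, time stands still between calls to the robot, and variables do not carry over. Pictures are saved under pics/ and viewed, and the job is handed in when it is done.

Besides the shell and the picture viewer there is one more tool, called after "Emit:" by a JSON object that holds its "method" and its "body". apply_moves: Moves the arm, as the interface text tells. Its arguments: {"type":"object","properties":{"targets":{"type":"array","items":{"type":"array"}},"squeeze":{"type":"number"}},"required":["targets"]}

```bash
ls; mkdir -p pics; python3 - <<'E'
from plant import r
import cv2
print(r.get_state(), r.nose_length)
for n in("scene","top","wrist"):
    c=r.capture(n); cv2.imwrite(f"pics/{n}0.png",c["img"])
    print(n,c["fx"],c["fy"],c["cx"],c["cy"],[k for k in c], c.get("camera_from_world"),c.get("mount"))
E
```

```text
pics
{'time_s': 0.0, 'joints': array([-5.76917209e+01,  2.05903161e+01,  6.34961440e-01, -1.87338584e-02,
       -7.01363872e+01, -1.65058196e+01]), 'qd': array([ 0.02131008, -0.0558894 , -0.05392598,  0.12576836,  0.0093091 ,
       -0.06815948]), 'joint_torque': array([ 9.37901241e-04, -5.82718241e+01,  2.93059838e+01,  6.99734196e+00,
        6.71107948e-03, -2.29008247e-04]), 'tcp_pos': array([ 0.18365249, -0.64906602,  0.24264868]), 'eef_rot': array([ 1.79907035e+02, -9.18191292e-03, -1.64203913e+02]), 'contact_force': array([ 0.88696633, -0.08400617, -0.11859437]), 'moment': array([-0.00370852, -0.00246261, -0.06405167]), 'gripper_width': 0.08779073530748385} 0.017
scene 494.10778039347093 494.10778039347093 252.68397098052807 196.55905450751598 ['img', 'z_map', 'fx', 'fy', 'cx', 'cy', 'camera_from_world'] [[-0.66007043 -0.75104227 -0.01557378  0.38400163]
 [ 0.31696441 -0.29724748  0.90065393 -0.34564286]
 [-0.68105844  0.58955869  0.43425794 -1.28865169]
 [ 0.          0.          0.          1.        ]] None
top 459.4254147081721 459.4254147081721 255.5953274478313 192.50964077417893 ['img', 'z_map', 'fx', 'fy', 'cx', 'cy', 'camera_from_world'] [[-0.02120369 -0.99864174 -0.04759294  0.01649651]
 [ 0.98318053 -0.02946541  0.18024382 -0.57544008]
 [-0.18140134 -0.04297061  0.98246989 -1.39202988]
 [ 0.          0.          0.          1.        ]] None
wrist 323.4061338156042 323.4061338156042 255.32435212522952 192.7895845628166 ['img', 'z_map', 'fx', 'fy', 'cx', 'cy', 'mount'] None [[-5.48615960e-04  9.65165544e-01  2.61639391e-01  7.08198036e-02]
 [ 9.99999594e-01  7.16669556e-04 -5.46894042e-04  1.78614715e-04]
 [-7.15352272e-04  2.61638985e-01 -9.65165545e-01 -1.40603989e-01]
 [ 0.00000000e+00  0.00000000e+00  0.00000000e+00  1.00000000e+00]]
```

View pics/scene0.png

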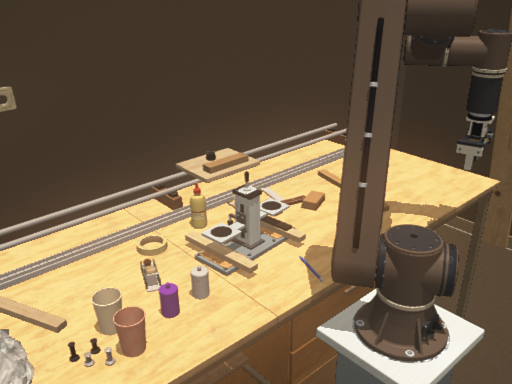

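View pics/top0.png

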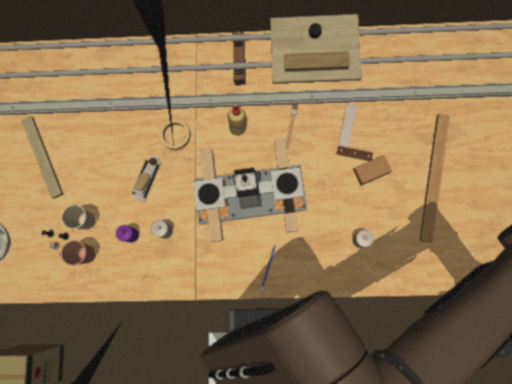

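Top view: grey canisters at about (161,229) and (363,239), a purple look-alike at (126,233), and the press at about (250,193). A dark overlay seems to show at (291,205), in the right station. I'll enlarge to confirm.

```bash
cat > h.py <<'E'
import numpy as np, cv2
from plant import r
def pts(c):
    z=c["z_map"]; v,u=np.mgrid[0:384,0:512]
    X=(u-c["cx"])/c["fx"]*z; Y=-(v-c["cy"])/c["fy"]*z
    P=np.stack([X,Y,-z,np.ones_like(z)],-1)
    return P@np.linalg.inv(c["camera_from_world"]).T
def ray(c,u,v,h):
    M=np.linalg.inv(c["camera_from_world"]); o=M[:3,3]
    d=M[:3,:3]@np.array([(u-c["cx"])/c["fx"],-(v-c["cy"])/c["fy"],-1])
    return o+d*(h-o[2])/d[2]
def proj(c,p):
    q=c["camera_from_world"]@np.r_[p,1]
    return c["cx"]+c["fx"]*q[0]/-q[2], c["cy"]-c["fy"]*q[1]/-q[2]
E
python3 - <<'E'
from h import *
c=r.capture("top"); s=r.capture("scene")
a=cv2.resize(c["img"][130:260,110:390],None,fx=2.8,fy=2.8,interpolation=3); cv2.imwrite("pics/topc.png",a)
b=cv2.resize(s["img"][165:325,140:340],None,fx=3.5,fy=3.5,interpolation=3); cv2.imwrite("pics/scc.png",b)
P=pts(c)
for u,v in[(161,229),(363,239),(126,233),(209,193),(287,183),(246,181),(212,228),(291,210),(147,175),(372,170)]:
    print(u,v,P[v,u,:3].round(3))
np.savez("t0.npz",P=P,img=c["img"])
E
```

```text
161 229 [0.465 0.292 0.085]
363 239 [ 0.419 -0.317  0.086]
126 233 [0.455 0.401 0.085]
209 193 [0.569 0.141 0.105]
287 183 [ 0.593 -0.096  0.105]
246 181 [0.577 0.02  0.227]
212 228 [0.469 0.142 0.041]
291 210 [ 0.517 -0.107  0.055]
147 175 [0.645 0.351 0.044]
372 170 [ 0.641 -0.369  0.033]
```

View pics/topc.png

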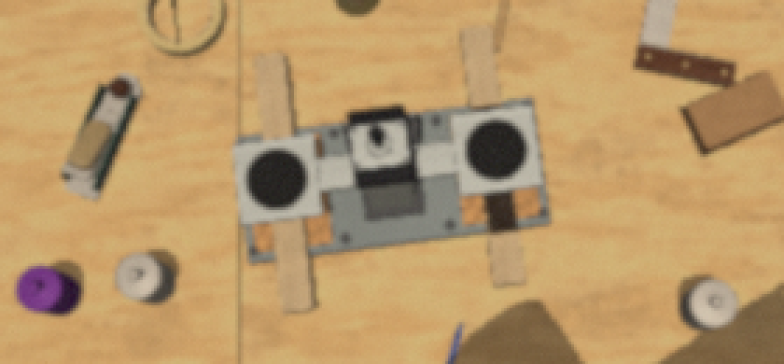

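View pics/scc.png

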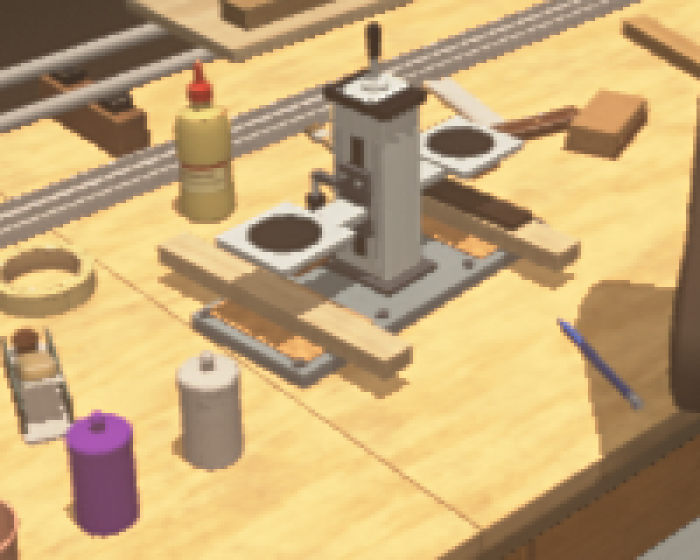

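The crops settle it: the dark slip is under the right platen (crop 502,212) and the left batten is bare. The purple one at top-view (126,233) is not meant. The two steel-grey canisters at (161,229) and (363,239) are the pair. Next I'll refine their positions.

```bash
python3 - <<'E'
from h import *
c=r.capture("top");P=pts(c)[...,:3]; img=c["img"]
def circ(Q):
    A=np.c_[2*Q,np.ones(len(Q))]; s=np.linalg.lstsq(A,(Q**2).sum(1),rcond=None)[0]
    return s[:2],np.sqrt(s[2]+s[:2]@s[:2])
for n,cx,cy in(("L",.465,.292),("R",.419,-.317)):
    m=(abs(P[...,0]-cx)<.045)&(abs(P[...,1]-cy)<.045)&(P[...,2]>.068)&(P[...,2]<.11)
    Q=P[m]; print(n,m.sum(),"mean",Q.mean(0).round(4),"minmax",Q.min(0).round(3),Q.max(0).round(3),"mec",[np.round(x,4) for x in cv2.minEnclosingCircle(Q[:,:2].astype(np.float32))])
g=cv2.cvtColor(img,cv2.COLOR_BGR2GRAY)
cen=[]
for u,v in((209,193),(287,183)):
    m=np.zeros_like(g);m[v-18:v+19,u-18:u+19]=1
    m&=(g<75).astype(np.uint8)
    nb,lab,st,ce=cv2.connectedComponentsWithStats(m)
    k=lab[v,u]; w=ray(c,*ce[k],.107); cen.append(w); print("disc",st[k],ce[k],w.round(4), "depth z",np.median(P[lab==k][:,2]))
d=cen[0]-cen[1];print("dist",np.linalg.norm(d),"yaw",np.degrees(np.arctan2(-d[0],d[1])),"mid",(cen[0]+cen[1])/2)
m=(P[...,2]>.235)&(P[...,2]<.29)&(abs(P[...,0]-.58)<.1)&(abs(P[...,1]-.02)<.1)
print("toggle",m.sum(),P[m].round(3))
s=r.capture("scene");S=pts(s)[...,:3]
m=(S[...,2]>.225)&(S[...,2]<.29)&(abs(S[...,0]-.58)<.06)&(abs(S[...,1]-.02)<.06)
print("toggle scene",m.sum(),S[m].mean(0).round(3),S[m].max(0).round(3),S[m].min(0).round(3))
for n,cx,cy in(("L",.465,.292),("R",.419,-.317)):
    m=(abs(S[...,0]-cx)<.045)&(abs(S[...,1]-cy)<.045)&(S[...,2]>.02)&(S[...,2]<.075)
    if m.sum()>10: print(n,m.sum(),circ(S[m][:,:2]))
E
```

```text
L 230 mean [0.4674 0.299  0.0831] minmax [0.444 0.274 0.069] [0.493 0.325 0.102] mec [array([0.4688, 0.2999]), np.float64(0.0264)]
R 244 mean [ 0.4221 -0.3211  0.0832] minmax [ 0.398 -0.349  0.07 ] [ 0.446 -0.297  0.103] mec [array([ 0.4223, -0.3226]), np.float64(0.0263)]
disc [199 184  20  20 319] [208.34169279 193.52978056] [0.5668 0.1432 0.107 ] depth z 0.10648852195932945
disc [277 174  20  19 313] [286.61980831 183.01277955] [ 0.592  -0.0952  0.107 ] depth z 0.106453681027876
dist 0.23964243739011165 yaw 6.045685927521369 mid [0.57942562 0.02399646 0.107     ]
toggle 33 [[0.584 0.028 0.271]
 [0.584 0.025 0.273]
 [0.584 0.022 0.27 ]
 [0.585 0.02  0.266]
 [0.583 0.031 0.266]
 [0.582 0.028 0.27 ]
 [0.581 0.025 0.271]
 [0.58  0.022 0.276]
 [0.581 0.02  0.271]
 [0.582 0.017 0.266]
 [0.579 0.031 0.271]
 [0.579 0.028 0.271]
 [0.579 0.025 0.27 ]
 [0.579 0.022 0.271]
 [0.578 0.02  0.275]
 [0.58  0.017 0.266]
 [0.577 0.031 0.266]
 [0.575 0.028 0.274]
 [0.575 0.025 0.275]
 [0.576 0.022 0.271]
 [0.576 0.02  0.268]
 [0.576 0.017 0.268]
 [0.574 0.028 0.265]
 [0.574 0.026 0.265]
 [0.574 0.023 0.269]
 [0.573 0.02  0.272]
 [0.575 0.018 0.26 ]
 [0.572 0.026 0.262]
 [0.571 0.023 0.269]
 [0.573 0.021 0.256]
 [0.576 0.019 0.246]
 [0.573 0.024 0.246]
 [0.574 0.022 0.24 ]]
toggle scene 61 [0.579 0.025 0.255] [0.59  0.032 0.277] [0.572 0.018 0.226]
L 276 (array([0.46852861, 0.30002508]), np.float64(0.02248345991765409))
```

```bash
cat >> h.py <<'E'
from scipy.spatial.transform import Rotation as Ro
def plan(p,yaw=-84,n=5,cap=1.0,s=None):
    s=s or r.get_state(); x=np.array(s["tcp_pos"]); R=Ro.from_euler("xyz",s["eef_rot"],degrees=True)
    T=Ro.from_euler("xyz",[180,0,yaw],degrees=True)
    print("at",s["time_s"],x.round(4),np.round(s["eef_rot"],2),"F",np.round(s["contact_force"],2),"w",round(s["gripper_width"]*1000,1),"left",(np.array(p)-x).round(4))
    for i in range(n):
        d=R.inv().apply(np.array(p)-x)/.04
        k=max(1,np.abs(d).max()/cap,np.linalg.norm(d)/1.15); d=np.round(d/k,2)
        w=np.degrees((R.inv()*T).as_rotvec())/8; w=np.round(w/max(1,np.abs(w).max()),2)
        print([list(map(float,d)),list(map(float,w))])
        x=x+R.apply(d*.04); R=R*Ro.from_rotvec(np.radians(w*8))
E
python3 -c "
from h import *
plan([.422,-.322,.2],n=12)"
```

```text
at 0.35 [ 0.1838 -0.6494  0.2433] [ 179.98   -0.   -164.2 ] F [-0.45  0.38  0.71] w 87.9 left [ 0.2382  0.3274 -0.0433]
[[-0.9, 0.71, 0.12], [0.0, 0.0, -1.0]]
[[-0.99, 0.57, 0.12], [0.0, 0.0, -1.0]]
[[-1.0, 0.41, 0.12], [0.0, 0.0, -1.0]]
[[-1.0, 0.25, 0.11], [0.0, 0.0, -1.0]]
[[-1.0, 0.11, 0.11], [0.0, 0.0, -1.0]]
[[-1.0, -0.03, 0.11], [0.0, 0.0, -1.0]]
[[-1.0, -0.17, 0.11], [0.0, 0.0, -1.0]]
[[-1.0, -0.32, 0.11], [0.0, 0.0, -1.0]]
[[-1.0, -0.49, 0.12], [0.0, 0.0, -1.0]]
[[-0.44, -0.3, 0.06], [0.0, 0.0, -1.0]]
[[-0.0, -0.0, -0.0], [0.0, 0.0, -0.03]]
[[-0.0, -0.0, -0.0], [0.0, 0.0, 0.0]]
```

Emit:
{"method": "apply_moves", "body": {"targets": [[[-0.9, 0.7, 0.1], [0, 0, -1], 87], [[-1, 0.55, 0.1], [0, 0, -1], 87], [[-1, 0.4, 0.1], [0, 0, -1], 87], [[-1, 0.25, 0.1], [0, 0, -1], 87], [[-1, 0.1, 0.1], [0, 0, -1], 87]], "squeeze": 30}}

```text
time_s: 0.85
tcp_pos: [0.3118, -0.4737, 0.2214]
eef_rot: [180.0, -0.0, -123.3]
contact_force: [0.2, -0.4, 0.9]
gripper_width: 0.0867
```

```bash
python3 -c "
from h import *
plan([.422,-.322,.2],n=9)"
```

```text
at 0.85 [ 0.3118 -0.4737  0.2214] [ 1.7996e+02 -4.0000e-02 -1.2327e+02] F [ 0.18 -0.42  0.94] w 86.7 left [ 0.1102  0.1517 -0.0214]
[[-1.0, -0.05, 0.11], [0.0, -0.0, -1.0]]
[[-1.0, -0.19, 0.12], [0.0, -0.0, -1.0]]
[[-1.0, -0.34, 0.12], [0.0, -0.0, -1.0]]
[[-1.0, -0.5, 0.13], [0.0, -0.0, -1.0]]
[[-0.41, -0.28, 0.05], [0.01, -0.0, -0.91]]
[[0.0, -0.0, 0.0], [-0.0, -0.0, 0.0]]
[[0.0, -0.0, 0.0], [-0.0, -0.0, 0.0]]
[[0.0, -0.0, 0.0], [-0.0, -0.0, 0.0]]
[[0.0, -0.0, 0.0], [-0.0, -0.0, 0.0]]
```

Emit:
{"method": "apply_moves", "body": {"targets": [[[-1, -0.05, 0.1], [0, 0, -1], 87], [[-1, -0.2, 0.1], [0, 0, -1], 87], [[-1, -0.35, 0.1], [0, 0, -1], 87], [[-1, -0.5, 0.1], [0, 0, -1], 87], [[-0.5, -0.3, 0.1], [0, 0, -1], 87]]}}

```text
time_s: 1.35
tcp_pos: [0.4265, -0.3095, 0.2019]
eef_rot: [-179.9, -0.1, -81.5]
contact_force: [1.3, -0.1, -0.2]
gripper_width: 0.0867
```

```bash
python3 -c "
from h import *
plan([.422,-.322,.13],n=4)
w=r.capture('wrist');cv2.imwrite('pics/w1.png',w['img'])"
```

```text
at 1.35 [ 0.4265 -0.3095  0.2019] [-1.7989e+02 -1.0000e-01 -8.1490e+01] F [ 1.3  -0.14 -0.19] w 86.7 left [-0.0045 -0.0125 -0.0719]
[[0.16, 0.09, 1.0], [-0.01, -0.01, 0.31]]
[[0.13, 0.06, 0.8], [-0.0, -0.0, 0.0]]
[[0.0, 0.0, -0.0], [-0.0, -0.0, 0.0]]
[[0.0, 0.0, -0.0], [-0.0, -0.0, 0.0]]
```

View pics/w1.png

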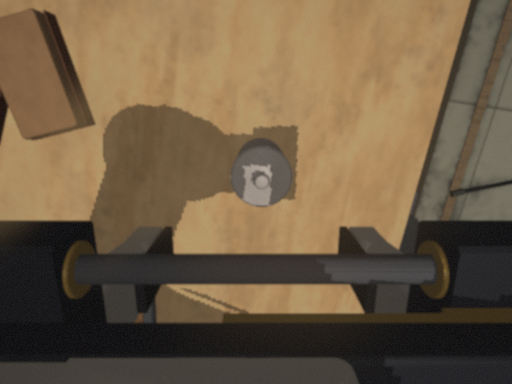

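The wrist view shows the canister knob at (261,180), between the jaws' lines. I'll centre over it, then check.

Emit:
{"method": "apply_moves", "body": {"targets": [[[0.3, 0.1, 0.9], [0, 0, 0.3], 87], [[0, 0, 0], [0, 0, 0], 87], [[0, 0, 0], [0, 0, 0], 87]]}}

```text
time_s: 1.7
tcp_pos: [0.4277, -0.3191, 0.1663]
eef_rot: [-179.7, -0.2, -83.0]
contact_force: [1.1, -0.2, 0.4]
gripper_width: 0.087
```

```bash
cat >> h.py <<'E'
def wpts():
    s=r.get_state(); w=r.capture("wrist"); z=w["z_map"]; v,u=np.mgrid[0:384,0:512]
    P=np.stack([(u-w["cx"])/w["fx"]*z,-(v-w["cy"])/w["fy"]*z,-z,np.ones_like(z)],-1)
    T=np.eye(4);T[:3,:3]=Ro.from_euler("xyz",s["eef_rot"],degrees=True).as_matrix();T[:3,3]=s["tcp_pos"]
    return w,(P@(T@w["mount"]).T)[...,:3],s
E
python3 -c "
from h import *
w,P,s=wpts()
m=(abs(P[...,0]-.422)<.045)&(abs(P[...,1]+.322)<.045)&(P[...,2]>.072)&(P[...,2]<.11)
Q=P[m].astype(np.float32);print(len(Q),Q.min(0),Q.max(0),cv2.minEnclosingCircle(Q[:,:2]))
k=Q[Q[:,2]>.093];print('knob',len(k),k.mean(0))
plan([.422,-.322,.062],n=4)
"
```

```text
Traceback (most recent call last):
cv2.error: OpenCV(4.12.0) /io/opencv/modules/imgproc/src/shapedescr.cpp:201: error: (-215:Assertion failed) count >= 0 && (depth == CV_32F || depth == CV_32S) in function 'minEnclosingCircle'
```

```bash
python3 -c "
from h import *
w,P,s=wpts()
m=(abs(P[...,0]-.422)<.06)&(abs(P[...,1]+.322)<.06)&(P[...,2]>.07)&(P[...,2]<.12)
Q=P[m].astype(np.float32);print(len(Q), w['z_map'][150:240:15,261], P[150:240:15,261].round(3))
if len(Q):
  print(Q.min(0),Q.max(0)); k=Q[Q[:,2]>.093];print('knob',len(k),k.mean(0))
plan([.422,-.322,.062],n=4)
"
```

```text
3886 [0.3072223  0.2285693  0.229811   0.22857583 0.21860385 0.23841673] [[ 0.425 -0.348 -0.001]
 [ 0.427 -0.348  0.081]
 [ 0.425 -0.338  0.082]
 [ 0.424 -0.328  0.086]
 [ 0.423 -0.321  0.099]
 [ 0.421 -0.304  0.083]]
[ 0.39786735 -0.34902394  0.07039661] [ 0.4490657  -0.29725912  0.100598  ]
knob 264 [ 0.4235736 -0.3242277  0.0978862]
at 1.8 [ 0.4273 -0.3189  0.1661] [-1.7973e+02 -1.3000e-01 -8.3050e+01] F [ 0.46 -0.37  0.42] w 86.9 left [-0.0053 -0.0031 -0.1041]
[[0.02, 0.06, 1.0], [-0.03, -0.02, 0.12]]
[[0.03, 0.05, 1.0], [-0.0, 0.0, -0.0]]
[[0.01, 0.03, 0.6], [-0.0, 0.0, -0.0]]
[[0.0, 0.0, 0.0], [-0.0, 0.0, -0.0]]
```

Emit:
{"method": "apply_moves", "body": {"targets": [[[0.15, 0.1, 0.6], [0, 0, 0.1], 87], [[0.05, 0.1, 0.4], [0, 0, 0], 87], [[0, 0, 0], [0, 0, 0], 87]]}}

```text
time_s: 2.1
tcp_pos: [0.4223, -0.3295, 0.1294]
eef_rot: [-179.4, -0.3, -83.9]
contact_force: [-0.3, 1.5, 0.4]
gripper_width: 0.0877
```

```bash
python3 -c "
from h import *
plan([.423,-.323,.062],n=4)
"
```

```text
at 2.1 [ 0.4223 -0.3295  0.1294] [-179.37   -0.33  -83.9 ] F [-0.26  1.47  0.42] w 87.7 left [ 0.0007  0.0065 -0.0674]
[[-0.1, -0.01, 1.0], [-0.08, -0.04, 0.01]]
[[-0.07, -0.01, 0.68], [0.0, -0.0, 0.0]]
[[0.0, -0.0, 0.0], [0.0, -0.0, 0.0]]
[[0.0, -0.0, 0.0], [0.0, -0.0, 0.0]]
```

Emit:
{"method": "apply_moves", "body": {"targets": [[[-0.15, 0, 0.5], [-0.08, -0.04, 0], 87], [[0, 0, 0.5], [0, 0, 0], 87], [[0, 0, 0.5], [0, 0, 0], 87], [[0, 0, 0], [0, 0, 0], 87]]}}

```text
time_s: 2.5
tcp_pos: [0.4257, -0.3257, 0.0745]
eef_rot: [-179.6, -0.3, -83.9]
contact_force: [-0.1, 0.6, 0.9]
gripper_width: 0.0869
```

```bash
python3 -c "
from h import *
plan([.423,-.323,.062],n=3)
"
```

```text
at 2.5 [ 0.4257 -0.3257  0.0745] [-179.56   -0.28  -83.92] F [-0.12  0.59  0.93] w 86.9 left [-0.0027  0.0027 -0.0125]
[[-0.08, 0.06, 0.31], [-0.06, -0.04, 0.01]]
[[0.0, 0.0, 0.0], [0.0, 0.0, 0.0]]
[[0.0, 0.0, 0.0], [0.0, 0.0, 0.0]]
```

Emit:
{"method": "apply_moves", "body": {"targets": [[[-0.1, 0.1, 0.35], [-0.06, -0.04, 0], 87], [[0, 0, 0], [0, 0, 0], 60], [[0, 0, 0], [0, 0, 0], 45], [[0, 0, 0], [0, 0, 0], 45], [[0, 0, 0], [0, 0, 0], 45]]}}

```text
time_s: 3.0
tcp_pos: [0.4244, -0.3234, 0.0651]
eef_rot: [-179.7, -0.2, -83.9]
contact_force: [0.5, -0.4, -0.4]
gripper_width: 0.0603
```

```bash
python3 -c "
from h import *
plan([.423,-.323,.062],n=1)
"
```

```text
at 3.0 [ 0.4244 -0.3234  0.0651] [-1.7972e+02 -1.5000e-01 -8.3860e+01] F [ 0.53 -0.43 -0.35] w 60.3 left [-0.0014  0.0004 -0.0031]
[[-0.01, 0.03, 0.08], [-0.03, -0.02, 0.02]]
```

Emit:
{"method": "apply_moves", "body": {"targets": [[[0, 0, 0], [0, 0, 0], 42], [[0, 0, 0], [0, 0, 0], 42], [[0, 0, 0], [0, 0, 0], 42], [[0, 0, 0], [0, 0, 0], 42]]}}

```text
time_s: 3.4
tcp_pos: [0.4245, -0.3234, 0.0657]
eef_rot: [-179.7, -0.2, -83.9]
contact_force: [-0.8, 0.1, -1.7]
gripper_width: 0.0507
```

Emit:
{"method": "apply_moves", "body": {"targets": [[[0, 0, -0.4], [0, 0, 0], 42], [[0, 0, -0.4], [0, 0, 0], 42], [[0, 0, -0.4], [0, 0, 0], 42], [[0, 0, 0], [0, 0, 0], 42], [[0, 0, 0], [0, 0, 0], 42]]}}

```text
time_s: 3.9
tcp_pos: [0.4227, -0.3226, 0.1133]
eef_rot: [-179.9, -0.0, -83.9]
contact_force: [-0.7, 0.2, -1.2]
gripper_width: 0.0509
```

Emit:
{"method": "apply_moves", "body": {"targets": [[[0, 0, 0], [0, 0, 0], 42], [[0, 0, 0], [0, 0, 0], 42]]}}

```text
time_s: 4.1
tcp_pos: [0.422, -0.3223, 0.1119]
eef_rot: [-180.0, 0.0, -83.9]
contact_force: [-0.1, 0.6, -1.8]
gripper_width: 0.0509
```

```bash
python3 -c "
from h import *
import numpy as np
F=[]
for i in range(4):
  c=r.capture('top');F.append(r.get_state()['contact_force'])
print(np.mean(F,0))
cv2.imwrite('pics/lift1.png',cv2.resize(c['img'][180:330,280:480],None,fx=3.5,fy=3.5))
w=r.capture('wrist');cv2.imwrite('pics/w2.png',w['img'])
plan([.423,-.323,.0665],n=4)
"
```

```text
[-0.09736292  0.05974923 -1.74238621]
at 4.35 [ 0.4223 -0.3225  0.1124] [-179.94   -0.    -83.92] F [ 0.37 -0.62 -1.75] w 50.2 left [ 0.0007 -0.0005 -0.0459]
[[0.01, -0.01, 1.0], [-0.01, -0.0, 0.01]]
[[0.0, -0.0, 0.15], [0.0, -0.0, -0.0]]
[[0.0, -0.0, -0.0], [0.0, -0.0, -0.0]]
[[0.0, -0.0, -0.0], [0.0, -0.0, -0.0]]
```

View pics/w2.png

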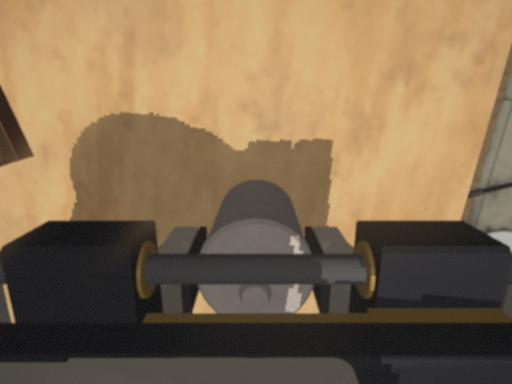

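The wrist view shows the right canister clear of the bench between the jaws at about (256,250). It pulls about 1.75 N, or 0.18 kg, so it's the light one. I'll set it down again.

Emit:
{"method": "apply_moves", "body": {"targets": [[[0, 0, 0.4], [0, 0, 0], 42], [[0, 0, 0.4], [0, 0, 0], 42], [[0, 0, 0.15], [0, 0, 0], 42], [[0, 0, 0], [0, 0, 0], 42], [[0, 0, 0], [0, 0, 0], 42]]}}

```text
time_s: 4.85
tcp_pos: [0.4232, -0.3229, 0.0739]
eef_rot: [-179.9, -0.1, -83.9]
contact_force: [0.3, 0.3, -2.0]
gripper_width: 0.0503
```

Emit:
{"method": "apply_moves", "body": {"targets": [[[0, 0, 0.15], [0, 0, 0], 42], [[0, 0, 0.05], [0, 0, 0], 42], [[0, 0, 0], [0, 0, 0], 42]]}}

```text
time_s: 5.15
tcp_pos: [0.4241, -0.3232, 0.0667]
eef_rot: [-179.8, -0.1, -83.9]
contact_force: [0.2, 0.7, -1.6]
gripper_width: 0.0509
```

Emit:
{"method": "apply_moves", "body": {"targets": [[[0, 0, 0.05], [0, 0, 0], 42], [[0, 0, 0], [0, 0, 0], 42], [[0, 0, 0], [0, 0, 0], 42]]}}

```text
time_s: 5.45
tcp_pos: [0.4248, -0.3237, 0.0662]
eef_rot: [-179.7, -0.2, -83.8]
contact_force: [0.0, -0.7, -2.8]
gripper_width: 0.0508
```

Emit:
{"method": "apply_moves", "body": {"targets": [[[0, 0, 0.05], [0, 0, 0], 42], [[0, 0, 0], [0, 0, 0], 42], [[0, 0, 0], [0, 0, 0], 42]]}}

```text
time_s: 5.75
tcp_pos: [0.4254, -0.3243, 0.066]
eef_rot: [-179.6, -0.3, -83.8]
contact_force: [0.8, -0.7, -2.1]
gripper_width: 0.0508
```

Emit:
{"method": "apply_moves", "body": {"targets": [[[0, 0, 0.05], [0, 0, 0], 42], [[0, 0, 0], [0, 0, 0], 60], [[0, 0, 0], [0, 0, 0], 75], [[0, 0, 0], [0, 0, 0], 87], [[0, 0, 0], [0, 0, 0], 87]]}}

```text
time_s: 6.25
tcp_pos: [0.4263, -0.3251, 0.0656]
eef_rot: [-179.5, -0.4, -83.7]
contact_force: [0.1, -0.6, -0.2]
gripper_width: 0.0774
```

Emit:
{"method": "apply_moves", "body": {"targets": [[[0, 0, 0], [0, 0, 0], 87], [[0, 0, -0.5], [0, 0, 0], 87], [[0, 0, -0.9], [0, 0, 0], 87], [[0, 0, -1], [0, 0, 0], 87], [[0, 0, -1], [0, 0, 0], 87]]}}

```text
time_s: 6.75
tcp_pos: [0.4212, -0.3227, 0.1984]
eef_rot: [179.7, 0.0, -83.8]
contact_force: [0.9, -0.8, -0.3]
gripper_width: 0.0872
```

```bash
python3 -c "
from h import *
plan([.41,-.1,.24],n=1)
plan([.4685,.2998,.2],n=20)
c=r.capture('scene');cv2.imwrite('pics/s2.png',c['img'])
"
```

```text
at 6.75 [ 0.4212 -0.3227  0.1984] [ 1.7967e+02  2.0000e-02 -8.3780e+01] F [ 0.86 -0.82 -0.28] w 87.2 left [-0.0112  0.2227  0.0416]
[[-1.0, -0.06, -0.19], [0.04, 0.0, 0.03]]
at 6.75 [ 0.4212 -0.3227  0.1984] [ 1.7967e+02  2.0000e-02 -8.3780e+01] F [ 0.86 -0.82 -0.28] w 87.2 left [0.0473 0.6225 0.0016]
[[-1.0, -0.19, -0.0], [0.04, 0.0, 0.03]]
[[-1.0, -0.18, -0.0], [0.0, 0.0, -0.0]]
[[-1.0, -0.18, -0.0], [0.0, 0.0, -0.0]]
[[-1.0, -0.18, -0.0], [0.0, 0.0, -0.0]]
[[-1.0, -0.18, -0.0], [0.0, 0.0, -0.0]]
[[-1.0, -0.18, -0.0], [0.0, 0.0, -0.0]]
[[-1.0, -0.18, -0.0], [0.0, 0.0, -0.0]]
[[-1.0, -0.18, -0.0], [0.0, 0.0, -0.0]]
[[-1.0, -0.18, -0.0], [0.0, 0.0, -0.0]]
[[-1.0, -0.18, -0.01], [0.0, 0.0, -0.0]]
[[-1.0, -0.19, -0.0], [0.0, 0.0, -0.0]]
[[-1.0, -0.18, -0.01], [0.0, 0.0, -0.0]]
[[-1.0, -0.19, -0.0], [0.0, 0.0, -0.0]]
[[-1.0, -0.18, -0.01], [0.0, 0.0, -0.0]]
[[-1.0, -0.19, -0.0], [0.0, 0.0, -0.0]]
[[-0.35, -0.06, -0.01], [0.0, 0.0, -0.0]]
[[-0.0, -0.0, 0.0], [0.0, 0.0, -0.0]]
[[-0.0, -0.0, 0.0], [0.0, 0.0, -0.0]]
[[-0.0, -0.0, 0.0], [0.0, 0.0, -0.0]]
[[-0.0, -0.0, 0.0], [0.0, 0.0, -0.0]]
```

View pics/s2.png

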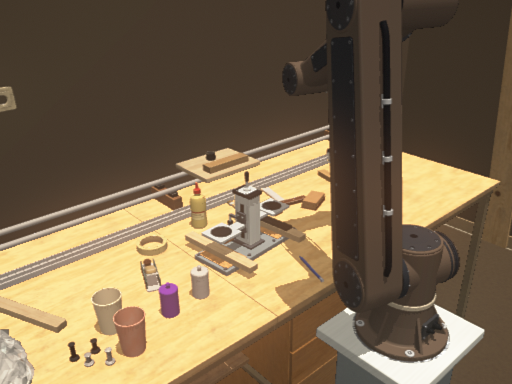

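Emit:
{"method": "apply_moves", "body": {"targets": [[[-1, -0.1, 0], [0.04, 0, 0], 87], [[-1, -0.1, 0], [0, 0, 0], 87], [[-1, -0.1, 0], [0, 0, 0], 87], [[-1, -0.1, 0], [0, 0, 0], 87], [[-1, -0.1, 0], [0, 0, 0], 87]]}}

```text
time_s: 7.3
tcp_pos: [0.4242, -0.1219, 0.2067]
eef_rot: [-179.1, -0.5, -84.2]
contact_force: [0.4, -0.0, 0.4]
gripper_width: 0.087
```

Emit:
{"method": "apply_moves", "body": {"targets": [[[-1, -0.1, 0], [0, 0, 0], 87], [[-1, -0.1, 0], [0, 0, 0], 87], [[-1, -0.1, 0], [0, 0, 0], 87], [[-1, -0.1, 0], [0, 0, 0], 87], [[-1, -0.1, 0], [0, 0, 0], 87]]}}

```text
time_s: 7.8
tcp_pos: [0.4221, 0.0872, 0.2054]
eef_rot: [-178.9, -0.4, -84.2]
contact_force: [0.3, -0.2, 0.2]
gripper_width: 0.0872
```

```bash
python3 -c "
from h import *
plan([.4685,.2998,.19],n=7)
"
```

```text
at 7.8 [0.4221 0.0872 0.2054] [-178.93   -0.38  -84.2 ] F [ 0.29 -0.16  0.16] w 87.2 left [ 0.0464  0.2126 -0.0154]
[[-1.0, -0.33, 0.07], [-0.13, -0.05, -0.02]]
[[-1.0, -0.33, 0.08], [-0.0, 0.0, -0.0]]
[[-1.0, -0.33, 0.07], [-0.0, 0.0, -0.0]]
[[-1.0, -0.33, 0.08], [-0.0, 0.0, -0.0]]
[[-1.0, -0.33, 0.07], [-0.0, 0.0, -0.0]]
[[-0.17, -0.05, 0.02], [-0.0, 0.0, -0.0]]
[[0.0, -0.0, -0.0], [-0.0, 0.0, -0.0]]
```

Emit:
{"method": "apply_moves", "body": {"targets": [[[-1, -0.35, 0.1], [-0.13, -0.05, 0], 87], [[-1, -0.35, 0.1], [0, 0, 0], 87], [[-1, -0.3, 0.1], [0, 0, 0], 87], [[-1, -0.3, 0.1], [0, 0, 0], 87], [[-0.5, -0.2, 0], [0, 0, 0], 87]]}}

```text
time_s: 8.3
tcp_pos: [0.4625, 0.283, 0.1886]
eef_rot: [-179.9, 0.1, -84.0]
contact_force: [-0.6, -1.1, -0.3]
gripper_width: 0.0868
```

Emit:
{"method": "apply_moves", "body": {"targets": [[[0, 0, 0], [0, 0, 0], 87], [[0, 0, 0], [0, 0, 0], 87]]}}

```text
time_s: 8.5
tcp_pos: [0.4625, 0.2858, 0.1868]
eef_rot: [-180.0, 0.1, -83.8]
contact_force: [0.2, -0.9, 0.1]
gripper_width: 0.0873
```

```bash
python3 -c "
from h import *
w,P,s=wpts()
m=(abs(P[...,0]-.4685)<.06)&(abs(P[...,1]-.3)<.06)&(P[...,2]>.07)&(P[...,2]<.12)
Q=P[m];print(len(Q),Q.min(0),Q.max(0)); k=Q[Q[:,2]>.093];print('knob',len(k),k.mean(0))
cv2.imwrite('pics/w3.png',w['img'])
plan([.4685,.3,.066],n=5)
"
```

```text
3180 [0.44297326 0.27371455 0.07075735] [0.49414357 0.32479181 0.10003527]
knob 214 [0.46854714 0.29855637 0.0977464 ]
at 8.55 [0.4626 0.2855 0.1869] [-1.7995e+02  7.0000e-02 -8.3810e+01] F [ 0.54 -0.19  0.56] w 87.2 left [ 0.0059  0.0145 -0.1209]
[[-0.11, -0.06, 1.0], [-0.01, 0.01, 0.02]]
[[-0.12, -0.06, 1.0], [0.0, -0.0, 0.0]]
[[-0.11, -0.06, 1.0], [0.0, -0.0, 0.0]]
[[-0.0, -0.01, 0.02], [0.0, -0.0, 0.0]]
[[-0.0, 0.0, 0.0], [0.0, -0.0, 0.0]]
```

View pics/w3.png

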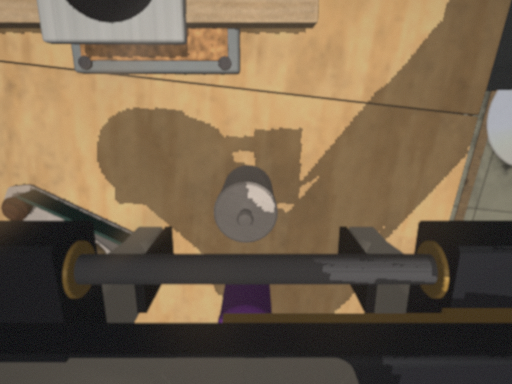

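The grey canister is at (246,205) and measures (0.4686, 0.2992), matching the top view. The purple one is about 108 mm further left, clear of the gripper. Going down.

Emit:
{"method": "apply_moves", "body": {"targets": [[[-0.35, -0.15, 0.5], [0, 0, 0], 87], [[-0.1, 0, 0.5], [0, 0, 0], 87], [[0, 0, 0], [0, 0, 0], 87]]}}

```text
time_s: 8.85
tcp_pos: [0.4668, 0.3019, 0.1473]
eef_rot: [-179.9, 0.2, -84.0]
contact_force: [-0.3, -0.2, 0.2]
gripper_width: 0.0869
```

```bash
python3 -c "
from h import *
plan([.4686,.2993,.066],n=4)
"
```

```text
at 8.85 [0.4668 0.3019 0.1473] [-1.7985e+02  1.7000e-01 -8.3950e+01] F [-0.25 -0.2   0.24] w 86.9 left [ 0.0018 -0.0026 -0.0813]
[[0.04, -0.02, 1.0], [-0.02, 0.02, 0.01]]
[[0.03, -0.02, 1.0], [0.0, 0.0, -0.0]]
[[0.0, 0.0, 0.03], [0.0, 0.0, -0.0]]
[[0.0, 0.0, 0.0], [0.0, 0.0, -0.0]]
```

Emit:
{"method": "apply_moves", "body": {"targets": [[[0.05, 0, 0.5], [0, 0, 0], 87], [[0, 0, 0.5], [0, 0, 0], 87], [[0, 0, 0.5], [0, 0, 0], 87], [[0, 0, 0.3], [0, 0, 0], 87], [[0, 0, 0], [0, 0, 0], 87]]}}

```text
time_s: 9.35
tcp_pos: [0.469, 0.2971, 0.0788]
eef_rot: [-179.6, 0.4, -84.1]
contact_force: [-0.5, -1.2, -0.4]
gripper_width: 0.0871
```

```bash
python3 -c "
from h import *
plan([.4686,.2993,.066],n=2)
"
```

```text
at 9.35 [0.469  0.2971 0.0788] [-179.57    0.37  -84.11] F [-0.51 -1.23 -0.39] w 87.1 left [-0.0004  0.0022 -0.0128]
[[-0.05, 0.01, 0.32], [-0.05, 0.05, -0.01]]
[[-0.0, -0.0, 0.0], [-0.0, -0.0, -0.0]]
```

Emit:
{"method": "apply_moves", "body": {"targets": [[[-0.05, 0, 0.4], [-0.05, 0.05, 0], 87], [[0, 0, 0], [0, 0, 0], 87], [[0, 0, 0], [0, 0, 0], 60], [[0, 0, 0], [0, 0, 0], 42], [[0, 0, 0], [0, 0, 0], 42]]}}

```text
time_s: 9.85
tcp_pos: [0.4706, 0.3002, 0.0655]
eef_rot: [-179.8, 0.1, -84.1]
contact_force: [0.6, -0.1, -0.7]
gripper_width: 0.0681
```

Emit:
{"method": "apply_moves", "body": {"targets": [[[0, 0, 0], [0, 0, 0], 42], [[0, 0, 0], [0, 0, 0], 42], [[0, 0, 0], [0, 0, 0], 42], [[0, 0, 0], [0, 0, 0], 42], [[0, 0, 0], [0, 0, 0], 42]]}}

```text
time_s: 10.35
tcp_pos: [0.4704, 0.3004, 0.0663]
eef_rot: [-179.8, 0.2, -84.1]
contact_force: [-1.0, 0.3, -0.6]
gripper_width: 0.0506
```

Emit:
{"method": "apply_moves", "body": {"targets": [[[0, 0, -0.4], [0, 0, 0], 42], [[0, 0, -0.4], [0, 0, 0], 42], [[0, 0, -0.4], [0, 0, 0], 42], [[0, 0, 0], [0, 0, 0], 42], [[0, 0, 0], [0, 0, 0], 42]]}}

```text
time_s: 10.85
tcp_pos: [0.4658, 0.2962, 0.1092]
eef_rot: [179.6, -0.3, -84.3]
contact_force: [-1.6, -0.2, -8.5]
gripper_width: 0.0507
```

```bash
python3 -c "
from h import *
F=[]
for i in range(3):
  c=r.capture('wrist');F.append(r.get_state()['contact_force'])
print(np.mean(F,0))
cv2.imwrite('pics/w4.png',c['img'])
plan([.4686,.2993,.24],n=2)
"
```

```text
[ 0.06634474  0.52550112 -7.59614268]
at 11.0 [0.4662 0.2964 0.1093] [179.62  -0.28 -84.25] F [-0.27  0.41 -7.82] w 50.6 left [0.0024 0.0029 0.1307]
[[-0.02, -0.01, -1.0], [0.05, -0.03, -0.03]]
[[-0.02, -0.02, -1.0], [-0.0, -0.0, -0.0]]
```

The left canister pulls about 7.6 N, or 0.77 kg, so it's the heavy one. I'll carry it around the front of the press.

Emit:
{"method": "apply_moves", "body": {"targets": [[[0, 0.2, -0.6], [0.05, -0.03, 0], 42], [[0, 0.3, -0.8], [0, 0, 0], 42], [[0, 0.4, -0.6], [0, 0, 0], 42], [[0.3, 0.3, -0.2], [0, 0, 0], 42], [[0.5, 0.1, 0], [0, 0, 0], 42]], "squeeze": 40}}

```text
time_s: 11.5
tcp_pos: [0.4152, 0.2587, 0.1949]
eef_rot: [179.6, -0.4, -84.3]
contact_force: [0.7, -0.1, -7.3]
gripper_width: 0.0508
```

```bash
python3 -c "
from h import *
plan([.425,-.0952,.205],n=12,cap=.8)
"
```

```text
at 11.5 [0.4152 0.2587 0.1949] [179.63  -0.39 -84.26] F [ 0.73 -0.06 -7.28] w 50.8 left [ 0.0098 -0.3539  0.0101]
[[0.8, 0.06, -0.02], [0.05, -0.05, -0.03]]
[[0.8, 0.06, -0.02], [-0.0, 0.0, -0.0]]
[[0.8, 0.06, -0.02], [-0.0, 0.0, -0.0]]
[[0.8, 0.06, -0.02], [-0.0, 0.0, -0.0]]
[[0.8, 0.06, -0.02], [-0.0, 0.0, -0.0]]
[[0.8, 0.06, -0.02], [-0.0, 0.0, -0.0]]
[[0.8, 0.06, -0.03], [-0.0, 0.0, -0.0]]
[[0.8, 0.06, -0.02], [-0.0, 0.0, -0.0]]
[[0.8, 0.06, -0.03], [-0.0, 0.0, -0.0]]
[[0.8, 0.07, -0.02], [-0.0, 0.0, -0.0]]
[[0.8, 0.06, -0.03], [-0.0, 0.0, -0.0]]
[[0.03, 0.0, 0.0], [-0.0, 0.0, -0.0]]
```

Emit:
{"method": "apply_moves", "body": {"targets": [[[0.8, 0.05, -0.05], [0.05, -0.05, 0], 42], [[0.8, 0.05, -0.05], [0, 0, 0], 42], [[0.8, 0.05, 0], [0, 0, 0], 42], [[0.8, 0.05, 0], [0, 0, 0], 42], [[0.8, 0.05, 0], [0, 0, 0], 42]]}}

```text
time_s: 12.0
tcp_pos: [0.4184, 0.0906, 0.1949]
eef_rot: [179.8, -0.1, -84.0]
contact_force: [0.4, 0.1, -7.8]
gripper_width: 0.0503
```

```bash
python3 -c "
from h import *
plan([.425,-.0952,.205],n=8,cap=.8)
"
```

```text
at 12.0 [0.4184 0.0906 0.1949] [ 1.7977e+02 -1.1000e-01 -8.4040e+01] F [ 0.43  0.14 -7.85] w 50.3 left [ 0.0066 -0.1858  0.0101]
[[0.8, 0.05, -0.04], [0.03, -0.01, -0.01]]
[[0.8, 0.06, -0.04], [-0.0, -0.0, 0.0]]
[[0.8, 0.06, -0.04], [-0.0, -0.0, 0.0]]
[[0.8, 0.05, -0.05], [-0.0, -0.0, 0.0]]
[[0.8, 0.06, -0.04], [-0.0, -0.0, 0.0]]
[[0.64, 0.04, -0.04], [-0.0, -0.0, 0.0]]
[[-0.0, 0.0, 0.0], [-0.0, -0.0, 0.0]]
[[-0.0, 0.0, 0.0], [-0.0, -0.0, 0.0]]
```

Emit:
{"method": "apply_moves", "body": {"targets": [[[0.8, 0.05, -0.05], [0.03, 0, 0], 42], [[0.8, 0.05, -0.05], [0, 0, 0], 42], [[0.8, 0.05, -0.1], [0, 0, 0], 42], [[0.8, 0, -0.1], [0, 0, 0], 42], [[0.8, -0.2, -0.1], [0, 0, 0], 42]]}}

```text
time_s: 12.5
tcp_pos: [0.4306, -0.0789, 0.2065]
eef_rot: [179.5, -0.2, -84.1]
contact_force: [1.6, 0.5, -8.2]
gripper_width: 0.0505
```

```bash
python3 -c "
from h import *
plan([.592,-.0952,.205],n=8,cap=.8)
"
```

```text
at 12.5 [ 0.4306 -0.0789  0.2065] [ 1.7954e+02 -1.6000e-01 -8.4110e+01] F [ 1.59  0.53 -8.21] w 50.5 left [ 0.1614 -0.0163 -0.0015]
[[0.16, -0.8, 0.0], [0.06, -0.02, -0.01]]
[[0.17, -0.8, 0.01], [-0.0, 0.0, -0.0]]
[[0.17, -0.8, 0.01], [-0.0, 0.0, -0.0]]
[[0.16, -0.8, 0.01], [-0.0, 0.0, -0.0]]
[[0.16, -0.77, 0.0], [-0.0, 0.0, -0.0]]
[[0.0, -0.0, 0.0], [-0.0, 0.0, -0.0]]
[[0.0, -0.0, 0.0], [-0.0, 0.0, -0.0]]
[[0.0, -0.0, 0.0], [-0.0, 0.0, -0.0]]
```

Emit:
{"method": "apply_moves", "body": {"targets": [[[0.2, -0.8, 0], [0.06, -0.02, 0], 42], [[0.2, -0.8, 0], [0, 0, 0], 42], [[0.2, -0.8, 0], [0, 0, 0], 42], [[0.1, -0.8, 0], [0, 0, 0], 42], [[0, -0.4, 0], [0, 0, 0], 42]]}}

```text
time_s: 13.0
tcp_pos: [0.5755, -0.1025, 0.1998]
eef_rot: [179.5, 0.0, -84.6]
contact_force: [-1.7, 0.4, -8.1]
gripper_width: 0.0506
```

Emit:
{"method": "apply_moves", "body": {"targets": [[[0, 0, 0], [0, 0, 0], 42]]}}

```text
time_s: 13.1
tcp_pos: [0.5767, -0.1033, 0.1975]
eef_rot: [179.4, 0.0, -84.7]
contact_force: [-0.5, 0.7, -8.0]
gripper_width: 0.0506
```

```bash
python3 -c "
from h import *
w,P,s=wpts();cv2.imwrite('pics/w5.png',w['img'])
t=r.capture('scene');cv2.imwrite('pics/s5.png',cv2.resize(t['img'][120:300,140:380],None,fx=3,fy=3))
plan([.592,-.0952,.175],n=4,cap=.8)
"
```

```text
at 13.2 [ 0.5745 -0.1031  0.1976] [ 1.7932e+02  4.0000e-02 -8.4680e+01] F [-0.63 -0.1  -8.02] w 50.6 left [ 0.0175  0.0079 -0.0226]
[[-0.16, -0.46, 0.56], [0.08, 0.01, -0.08]]
[[0.0, -0.0, -0.0], [0.0, -0.0, -0.0]]
[[0.0, -0.0, -0.0], [0.0, -0.0, -0.0]]
[[0.0, -0.0, -0.0], [0.0, -0.0, -0.0]]
```

View pics/s5.png

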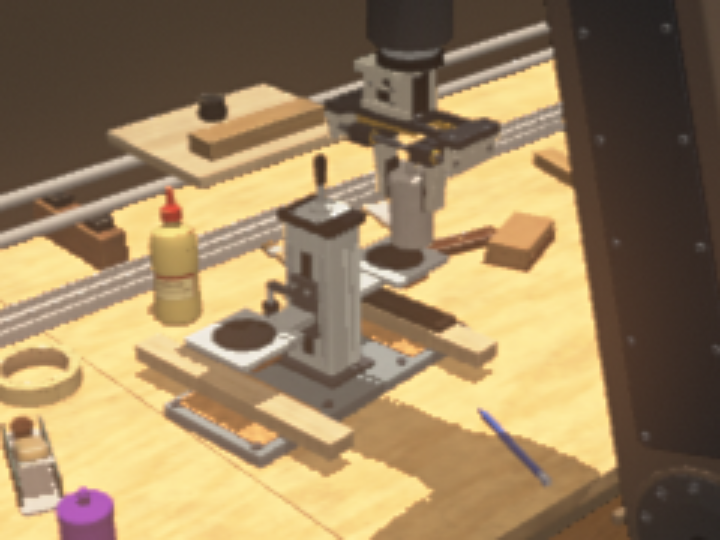

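View pics/w5.png

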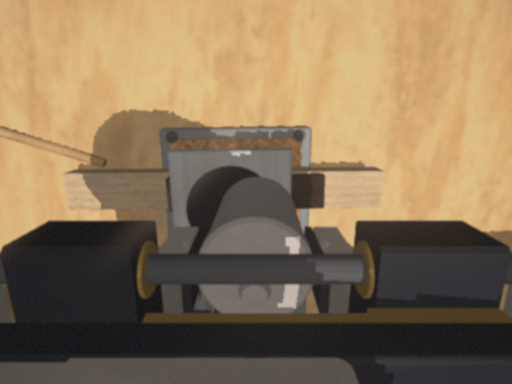

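The scene crop shows the canister hanging over the right plate and clear of the toggle. In the wrist view the disc centre is about 17 mm further back, which agrees with the computed remainder.

Emit:
{"method": "apply_moves", "body": {"targets": [[[-0.2, -0.5, 0.2], [0.08, 0.01, -0.08], 42], [[0, -0.1, 0.15], [0, 0, 0], 42], [[0, 0, 0], [0, 0, 0], 42]]}}

```text
time_s: 13.5
tcp_pos: [0.5944, -0.0938, 0.1814]
eef_rot: [179.8, -0.0, -84.1]
contact_force: [-0.4, -1.1, -7.9]
gripper_width: 0.0505
```

```bash
python3 -c "
from h import *
plan([.592,-.0952,.175],n=2,cap=.8)
"
```

```text
at 13.5 [ 0.5944 -0.0938  0.1814] [ 1.7976e+02 -1.0000e-02 -8.4070e+01] F [-0.36 -1.08 -7.94] w 50.5 left [-0.0024 -0.0014 -0.0064]
[[0.03, 0.06, 0.16], [0.03, -0.0, -0.01]]
[[-0.0, 0.0, 0.0], [-0.0, -0.0, 0.0]]
```

Emit:
{"method": "apply_moves", "body": {"targets": [[[0.05, 0.1, 0.1], [0.03, 0, 0], 42], [[0, 0, 0.05], [0, 0, 0], 42], [[0, 0, 0], [0, 0, 0], 42]]}}

```text
time_s: 13.8
tcp_pos: [0.588, -0.097, 0.1753]
eef_rot: [180.0, 0.0, -84.1]
contact_force: [0.5, 0.5, -7.8]
gripper_width: 0.05
```

Emit:
{"method": "apply_moves", "body": {"targets": [[[0, 0, 0.08], [0, 0, 0], 42], [[0, 0, 0], [0, 0, 0], 42]]}}

```text
time_s: 14.0
tcp_pos: [0.5881, -0.0974, 0.1733]
eef_rot: [-179.9, -0.0, -84.1]
contact_force: [-0.2, -0.6, -8.0]
gripper_width: 0.0504
```

Emit:
{"method": "apply_moves", "body": {"targets": [[[-0.05, -0.1, 0.05], [0, 0, 0], 42], [[0, 0, 0], [0, 0, 0], 42]]}}

```text
time_s: 14.2
tcp_pos: [0.5915, -0.0954, 0.1721]
eef_rot: [-180.0, -0.1, -84.1]
contact_force: [0.9, -0.2, -8.1]
gripper_width: 0.0505
```

Emit:
{"method": "apply_moves", "body": {"targets": [[[0, 0, 0.05], [0, 0, 0], 42], [[0, 0, 0], [0, 0, 0], 42]]}}

```text
time_s: 14.4
tcp_pos: [0.5918, -0.0956, 0.171]
eef_rot: [-179.9, -0.1, -84.1]
contact_force: [-0.1, 0.2, -6.6]
gripper_width: 0.0506
```

Contact is beginning. One more small step down.

Emit:
{"method": "apply_moves", "body": {"targets": [[[0, 0, 0.04], [0, 0, 0], 42], [[0, 0, 0], [0, 0, 0], 42]]}}

```text
time_s: 14.6
tcp_pos: [0.5919, -0.0957, 0.17]
eef_rot: [-179.9, -0.1, -84.0]
contact_force: [-0.9, 0.6, -4.8]
gripper_width: 0.0503
```

```bash
python3 -c "
from h import *
plan([.592,-.0952,.171],n=2,cap=.8)
"
```

```text
at 14.6 [ 0.5919 -0.0957  0.17  ] [-1.799e+02 -1.200e-01 -8.405e+01] F [-0.9   0.63 -4.78] w 50.3 left [0.0001 0.0005 0.001 ]
[[-0.01, -0.0, -0.03], [-0.01, -0.02, -0.01]]
[[-0.0, -0.0, 0.0], [-0.0, 0.0, 0.0]]
```

Emit:
{"method": "apply_moves", "body": {"targets": [[[0, 0, 0.04], [0, 0, 0], 42], [[0, 0, 0], [0, 0, 0], 42]]}}

```text
time_s: 14.8
tcp_pos: [0.5919, -0.0957, 0.1686]
eef_rot: [-179.9, -0.1, -84.0]
contact_force: [-1.2, 0.8, -4.3]
gripper_width: 0.0507
```

Emit:
{"method": "apply_moves", "body": {"targets": [[[0, 0, 0.02], [0, 0, 0], 42], [[0, 0, 0], [0, 0, 0], 42]]}}

```text
time_s: 15.0
tcp_pos: [0.5919, -0.0958, 0.168]
eef_rot: [-179.9, -0.1, -84.0]
contact_force: [-2.6, 0.3, -2.0]
gripper_width: 0.0505
```

Emit:
{"method": "apply_moves", "body": {"targets": [[[0, 0, 0], [0, 0, 0], 55], [[0, 0, 0], [0, 0, 0], 65], [[0, 0, 0], [0, 0, 0], 80], [[0, 0, 0], [0, 0, 0], 87], [[0, 0, 0], [0, 0, 0], 87]]}}

```text
time_s: 15.5
tcp_pos: [0.5955, -0.0952, 0.1693]
eef_rot: [-179.5, -0.2, -84.0]
contact_force: [0.1, 0.1, -0.8]
gripper_width: 0.0815
```

```bash
python3 -c "
from h import *
c=r.capture('wrist');cv2.imwrite('pics/w6.png',c['img'])
t=r.capture('scene');cv2.imwrite('pics/s6.png',cv2.resize(t['img'][120:300,140:380],None,fx=3,fy=3))
plan([.592,-.0952,.34],n=2,cap=.8)
"
```

```text
at 15.6 [ 0.5953 -0.0952  0.1692] [-1.7949e+02 -1.6000e-01 -8.3990e+01] F [-0.18  0.06 -0.1 ] w 85.4 left [-0.0033  0.      0.1708]
[[0.0, 0.01, -0.8], [-0.06, -0.02, 0.0]]
[[-0.0, 0.01, -0.8], [-0.0, 0.0, 0.0]]
```

View pics/s6.png

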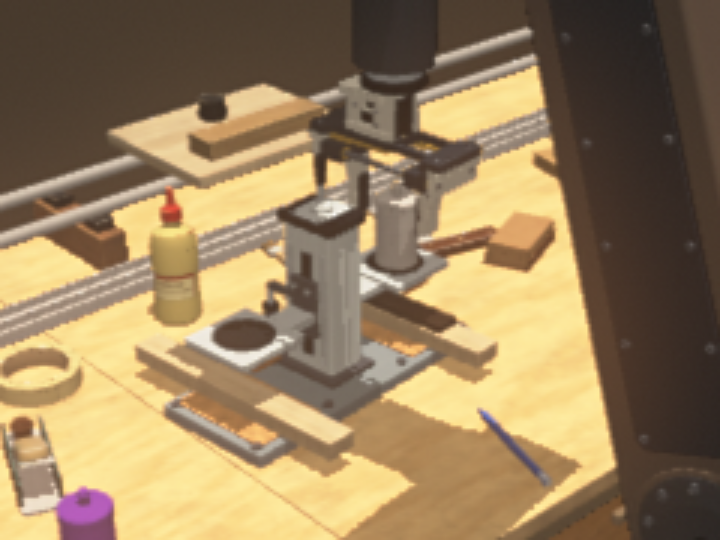

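View pics/w6.png

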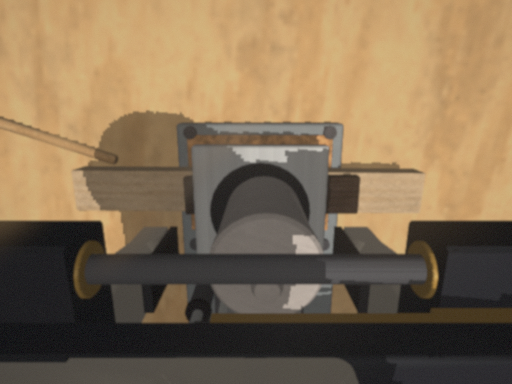

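The canister stands on the disc upright and centred (scene crop 397,240; wrist 265,230). The jaws are open and no force is left on the wrist. I'll go straight up, then over to the left of the toggle.

Emit:
{"method": "apply_moves", "body": {"targets": [[[0, 0.05, -0.5], [-0.06, 0, 0], 87], [[0, 0, -0.9], [0, 0, 0], 87], [[0, 0, -1], [0, 0, 0], 87], [[0, 0, -1], [0, 0, 0], 87], [[0, 0, -0.8], [0, 0, 0], 87]]}}

```text
time_s: 16.1
tcp_pos: [0.5905, -0.0951, 0.337]
eef_rot: [179.4, -0.1, -84.0]
contact_force: [-0.3, 1.1, -0.0]
gripper_width: 0.0871
```

```bash
python3 -c "
from h import *
w,P,s=wpts();cv2.imwrite('pics/w7.png',w['img'])
c=r.capture('top');cv2.imwrite('pics/t7.png',c['img'])
m=(abs(P[...,0]-.592)<.06)&(abs(P[...,1]+.095)<.06)&(P[...,2]>.175)&(P[...,2]<.22)
Q=P[m];print(len(Q),Q.min(0),Q.max(0))
m=(abs(P[...,0]-.58)<.03)&(abs(P[...,1]-.024)<.03)&(P[...,2]>.24)&(P[...,2]<.29)
if m.any(): print('tog',m.sum(),P[m].min(0),P[m].max(0))
m=(abs(P[...,0]-.592)<.05)&(abs(P[...,1]+.095)<.05)&(P[...,2]>.095)&(P[...,2]<.12)
print('plate z',np.median(P[m],0))
plan([.575,.064,.345],n=8)
"
```

```text
2339 [ 0.56481597 -0.12267945  0.17506293] [ 0.61595905 -0.07144449  0.20198088]
plate z [ 0.60359205 -0.11704397  0.10090602]
at 16.2 [ 0.5923 -0.0953  0.3402] [179.77  -0.18 -84.01] F [ 0.07 -0.49 -0.63] w 86.9 left [-0.0173  0.1593  0.0048]
[[-1.0, 0.0, -0.03], [0.03, -0.02, -0.0]]
[[-1.0, 0.01, -0.03], [-0.0, -0.0, -0.0]]
[[-1.0, 0.0, -0.03], [-0.0, -0.0, -0.0]]
[[-1.0, 0.01, -0.03], [-0.0, -0.0, -0.0]]
[[-0.01, -0.0, -0.0], [-0.0, -0.0, -0.0]]
[[0.0, -0.0, -0.0], [-0.0, -0.0, -0.0]]
[[0.0, -0.0, -0.0], [-0.0, -0.0, -0.0]]
[[0.0, -0.0, -0.0], [-0.0, -0.0, -0.0]]
```

View pics/w7.png

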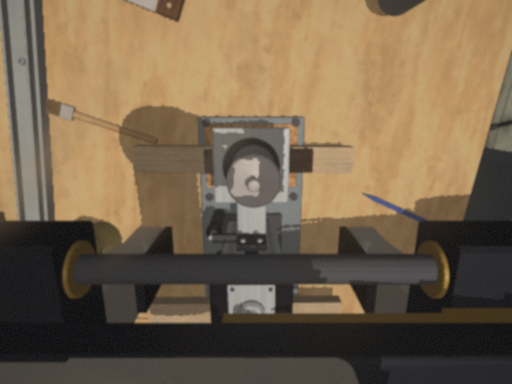

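```bash
python3 -c "
from h import *
w,P,s=wpts(); print(s['tcp_pos'])
m=(abs(P[...,0]-.592)<.06)&(abs(P[...,1]+.095)<.06)&(P[...,2]>.175)&(P[...,2]<.22)
Q=P[m];print(len(Q),Q.min(0),Q.max(0))
for n in('top','scene'):
  c=r.capture(n);P=pts(c)[...,:3]
  for y,nm in((-.0952,'R'),(.1432,'L')):
    x=.592 if y<0 else .5668
    m=(abs(P[...,0]-x)<.05)&(abs(P[...,1]-y)<.05)&(P[...,2]>.09)&(P[...,2]<.12)
    print(n,nm,m.sum(),np.median(P[m],0).round(4), np.percentile(P[m][:,2],[10,50,90]).round(4))
"
```

```text
[ 0.59234708 -0.09534626  0.34019828]
2301 [ 0.56466301 -0.12271929  0.17502727] [ 0.61567664 -0.07125519  0.20149747]
top R 214 [ 0.6036 -0.0599  0.1   ] [0.0956 0.1    0.1044]
top L 88 [0.5754 0.1044 0.1069] [0.1025 0.1069 0.1105]
scene R 282 [ 0.5703 -0.0802  0.1036] [0.0983 0.1036 0.1123]
scene L 507 [0.5618 0.1489 0.109 ] [0.1038 0.109  0.1114]
```

```bash
python3 -c "
from h import *
for i in range(2):
  z=[]
  for k in range(3):
    c=r.capture('top');P=pts(c)[...,:3]
    m=(abs(P[...,0]-.592)<.05)&(abs(P[...,1]+.0952)<.05)&(P[...,2]>.08)&(P[...,2]<.12); z.append(np.median(P[m][:,2]))
  print(r.get_state()['time_s'],np.mean(z))
m=(abs(P[...,0]-.423)<.045)&(abs(P[...,1]+.323)<.045)&(P[...,2]>.07)&(P[...,2]<.11)
Q=P[m];print('light',len(Q),Q.min(0),Q.max(0))
cv2.imwrite('pics/t8.png',cv2.resize(c['img'][130:260,110:390],None,fx=2.8,fy=2.8))
"
```

```text
16.5 0.09984161240995564
16.65 0.10022382233751397
light 245 [ 0.39802725 -0.34838664  0.0732426 ] [ 0.44938219 -0.29680261  0.10078164]
```

View pics/t8.png

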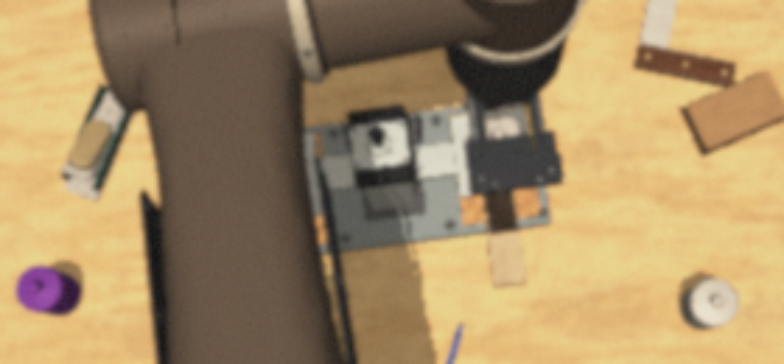

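```bash
python3 -c "
from h import *
w,P,s=wpts(); print(s['tcp_pos'],s['eef_rot'])
m=(abs(P[...,0]-.592)<.06)&(abs(P[...,1]+.095)<.06)
for lo,hi,n in((.194,.215,'knob'),(.180,.191,'lid'),(.093,.115,'plate')):
  Q=P[m&(P[...,2]>lo)&(P[...,2]<hi)]; print(n,len(Q),Q.mean(0).round(4),np.percentile(Q[:,2],[5,25,50,75,95]).round(4))
h=np.histogram(P[m][:,2],bins=np.arange(.09,.21,.002));print([(round(a,3),int(b)) for b,a in zip(h[0],h[1])if b])
# same ref: column head top 0.209
m=(abs(P[...,0]-.58)<.05)&(abs(P[...,1]-.02)<.035)&(P[...,2]>.19)&(P[...,2]<.23)
print('head',m.sum(),np.percentile(P[m][:,2],[5,25,50,75,95]).round(4))
"
```

```text
[ 0.590176   -0.09501151  0.33358712] [ 1.79181110e+02 -1.07361010e-01 -8.40319869e+01]
knob 163 [ 0.5905 -0.0978  0.1993] [0.1963 0.1983 0.1999 0.2004 0.2013]
lid 2204 [ 0.5904 -0.0983  0.1842] [0.1823 0.1836 0.1843 0.1849 0.1858]
plate 3506 [ 0.5956 -0.1045  0.1006] [0.0963 0.1002 0.1008 0.1015 0.1023]
[(np.float64(0.092), 1), (np.float64(0.094), 131), (np.float64(0.096), 129), (np.float64(0.098), 456), (np.float64(0.1), 2437), (np.float64(0.102), 312), (np.float64(0.104), 9), (np.float64(0.106), 10), (np.float64(0.108), 6), (np.float64(0.11), 4), (np.float64(0.112), 7), (np.float64(0.114), 5), (np.float64(0.116), 14), (np.float64(0.118), 8), (np.float64(0.12), 5), (np.float64(0.122), 9), (np.float64(0.124), 8), (np.float64(0.126), 9), (np.float64(0.128), 7), (np.float64(0.13), 8), (np.float64(0.132), 9), (np.float64(0.134), 6), (np.float64(0.136), 9), (np.float64(0.138), 9), (np.float64(0.14), 12), (np.float64(0.142), 12), (np.float64(0.144), 6), (np.float64(0.146), 11), (np.float64(0.148), 11), (np.float64(0.15), 8), (np.float64(0.152), 8), (np.float64(0.154), 15), (np.float64(0.156), 10), (np.float64(0.158), 8), (np.float64(0.16), 7), (np.float64(0.162), 13), (np.float64(0.164), 8), (np.float64(0.166), 2), (np.float64(0.172), 9), (np.float64(0.174), 13), (np.float64(0.176), 19), (np.float64(0.178), 6), (np.float64(0.18), 72), (np.float64(0.182), 752), (np.float64(0.184), 1305), (np.float64(0.186), 74), (np.float64(0.19), 1), (np.float64(0.194), 8), (np.float64(0.196), 31), (np.float64(0.198), 54), (np.float64(0.2), 70)]
head 2562 [0.2069 0.2082 0.2091 0.21   0.214 ]
```

The right plate now reads about 0.101 m, roughly 6 mm down and still inside the 8 mm limit. The control head reads 0.209 as it should, so the measurement can be trusted. The light canister still stands at (0.424, −0.323). Next, the toggle.

Emit:
{"method": "apply_moves", "body": {"targets": [[[-0.8, 0, -0.4], [0.1, 0, 0], 60], [[-1, 0, -0.1], [0, 0, 0], 30], [[-1, 0, 0], [0, 0, 0], 0], [[-1, 0, 0], [0, 0, 0], 0], [[-0.2, 0, 0], [0, 0, 0], 0]]}}

```text
time_s: 17.2
tcp_pos: [0.5735, 0.0674, 0.3521]
eef_rot: [179.9, -0.1, -84.3]
contact_force: [-1.2, -0.3, 0.7]
gripper_width: 0.0527
```

Emit:
{"method": "apply_moves", "body": {"targets": [[[0, 0, 0], [0, 0, 0], 0], [[0, 0, 0], [0, 0, 0], 0]]}}

```text
time_s: 17.4
tcp_pos: [0.5734, 0.0686, 0.3518]
eef_rot: [179.8, -0.1, -84.2]
contact_force: [0.9, -1.0, -0.2]
gripper_width: 0.0366
```

```bash
python3 -c "
from h import *
plan([.575,.064,.267],n=5)
w,P,s=wpts()
m=(abs(P[...,0]-.592)<.05)&(abs(P[...,1]+.095)<.05)&(P[...,2]>.09)&(P[...,2]<.115)
print('plate',m.sum(),np.percentile(P[m][:,2],[5,25,50,75,95]).round(4) if m.any() else '')
m=(abs(P[...,0]-.58)<.03)&(abs(P[...,1]-.024)<.03)&(P[...,2]>.25)&(P[...,2]<.29)
if m.any(): print('tog',m.sum(),P[m].min(0),P[m].max(0))
cv2.imwrite('pics/w9.png',w['img'])
"
```

```text
at 17.4 [0.5734 0.0686 0.3518] [ 1.7983e+02 -1.5000e-01 -8.4160e+01] F [ 0.89 -1.   -0.17] w 36.6 left [ 0.0016 -0.0046 -0.0848]
[[0.05, -0.02, 1.0], [0.02, -0.02, -0.02]]
[[0.06, -0.01, 1.0], [0.0, 0.0, -0.0]]
[[0.01, -0.0, 0.12], [0.0, 0.0, -0.0]]
[[-0.0, -0.0, 0.0], [0.0, 0.0, -0.0]]
[[-0.0, -0.0, 0.0], [0.0, 0.0, -0.0]]
plate 3514 [0.0963 0.1001 0.1008 0.1014 0.1025]
tog 383 [0.57253867 0.01586299 0.25517324] [0.58739632 0.03081272 0.27389305]
```

View pics/w9.png

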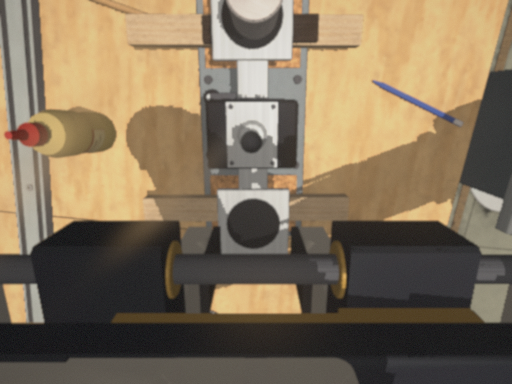

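The toggle cap is at pixel (252,138), measuring (0.580, 0.0235, 0.271), and upright. The plate depth hasn't changed, so nothing is creeping. I'll lower the closing fingers to the left of the toggle.

Emit:
{"method": "apply_moves", "body": {"targets": [[[0.05, 0, 0.4], [0, 0, 0], 0], [[0.05, 0, 0.4], [0, 0, 0], 0], [[0, 0, 0.5], [0, 0, 0], 0], [[0, 0, 0.4], [0, 0, 0], 0], [[0, 0, 0], [0, 0, 0], 0]]}}

```text
time_s: 17.95
tcp_pos: [0.5747, 0.0577, 0.2821]
eef_rot: [179.9, -0.2, -84.6]
contact_force: [-0.0, 0.6, -0.2]
gripper_width: 0.0005
```

```bash
python3 -c "
from h import *
plan([.575,.064,.265],n=2)
"
```

```text
at 17.95 [0.5747 0.0577 0.2821] [ 1.799e+02 -1.700e-01 -8.461e+01] F [-0.02  0.56 -0.2 ] w 0.5 left [ 0.0003  0.0063 -0.0171]
[[-0.16, -0.02, 0.43], [0.01, -0.02, -0.08]]
[[0.0, -0.0, -0.0], [0.0, -0.0, 0.0]]
```

Emit:
{"method": "apply_moves", "body": {"targets": [[[-0.1, 0, 0.4], [0, 0, -0.08], 0], [[0, 0, 0], [0, 0, 0], 0], [[0, 0, 0], [0, 0, 0], 0]]}}

```text
time_s: 18.25
tcp_pos: [0.5755, 0.0588, 0.2682]
eef_rot: [180.0, -0.2, -84.1]
contact_force: [-0.3, 0.1, 0.9]
gripper_width: 0.0002
```

```bash
python3 -c "
from h import *
plan([.5801,.0237,.265],n=3)
"
```

```text
at 18.25 [0.5755 0.0588 0.2682] [180.    -0.23 -84.15] F [-0.31  0.12  0.87] w 0.2 left [ 0.0046 -0.0351 -0.0032]
[[0.89, -0.02, 0.08], [0.0, -0.03, -0.02]]
[[-0.0, -0.0, 0.0], [0.0, 0.0, 0.0]]
[[-0.0, -0.0, 0.0], [0.0, 0.0, 0.0]]
```

Emit:
{"method": "apply_moves", "body": {"targets": [[[0.25, 0, 0.05], [0, 0, 0], 0], [[0.25, 0, 0], [0, 0, 0], 0], [[0.2, 0, 0], [0, 0, 0], 0]]}}

```text
time_s: 18.55
tcp_pos: [0.5795, 0.0296, 0.2687]
eef_rot: [-179.8, -0.2, -84.1]
contact_force: [-0.9, 5.5, -2.6]
gripper_width: 0.0002
```

Emit:
{"method": "apply_moves", "body": {"targets": [[[0.2, 0, 0], [0, 0, 0], 0], [[0.2, 0, 0], [0, 0, 0], 0]]}}

```text
time_s: 18.75
tcp_pos: [0.581, 0.0157, 0.2679]
eef_rot: [-179.8, 0.3, -84.2]
contact_force: [-6.9, 33.4, 2.0]
gripper_width: 0.0005
```

Emit:
{"method": "apply_moves", "body": {"targets": [[[-0.1, 0, 0], [0, 0, 0], 0], [[0, 0, 0], [0, 0, 0], 0]]}}

```text
time_s: 18.95
tcp_pos: [0.5805, 0.0209, 0.2689]
eef_rot: [-179.7, 0.6, -84.2]
contact_force: [-2.6, 5.9, 1.6]
gripper_width: 0.0005
```

Emit:
{"method": "apply_moves", "body": {"targets": [[[0.03, 0, 0], [0, 0, 0], 0], [[0, 0, 0], [0, 0, 0], 0], [[0, 0, 0], [0, 0, 0], 0], [[0, 0, 0], [0, 0, 0], 0], [[0, 0, 0], [0, 0, 0], 0]]}}

```text
time_s: 19.45
tcp_pos: [0.5801, 0.0232, 0.2696]
eef_rot: [-179.5, 1.2, -84.2]
contact_force: [-0.4, 6.3, 0.4]
gripper_width: 0.0005
```

```bash
cat > pl.py <<'E'
from h import *
w,P,s=wpts()
print(s['time_s'],s['tcp_pos'].round(4),s['contact_force'].round(1))
m=(abs(P[...,0]-.592)<.06)&(abs(P[...,1]+.095)<.06)
h,e=np.histogram(P[m][:,2],bins=np.arange(.05,.22,.004));print([(round(float(a),3),int(b)) for b,a in zip(h,e)if b>100])
m=(abs(P[...,0]-.58)<.04)&(abs(P[...,1]-.01)<.04)&(P[...,2]>.25)&(P[...,2]<.29)
if m.any(): print('tog',m.sum(),P[m].min(0).round(4),P[m].max(0).round(4))
import sys
cv2.imwrite('pics/%s_w.png'%sys.argv[1],w['img'])
t=r.capture('scene');cv2.imwrite('pics/%s_s.png'%sys.argv[1],cv2.resize(t['img'][120:300,140:380],None,fx=3,fy=3))
E
python3 pl.py a
```

```text
19.45 [0.5801 0.0232 0.2696] [-0.4  6.3  0.4]
[(0.05, 809), (0.07, 587), (0.074, 4552), (0.078, 135), (0.154, 203), (0.158, 3555), (0.174, 236)]
tog 1303 [ 0.5739 -0.0023  0.256 ] [0.5897 0.0193 0.2883]
```

View pics/a_w.png

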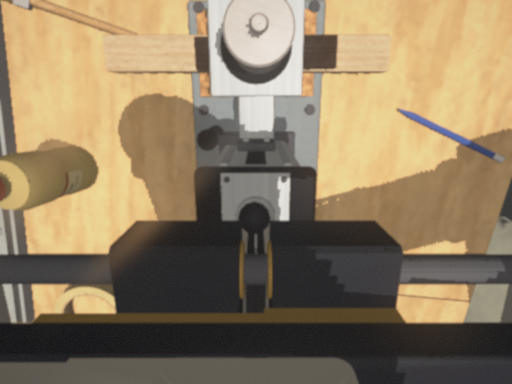

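View pics/a_s.png

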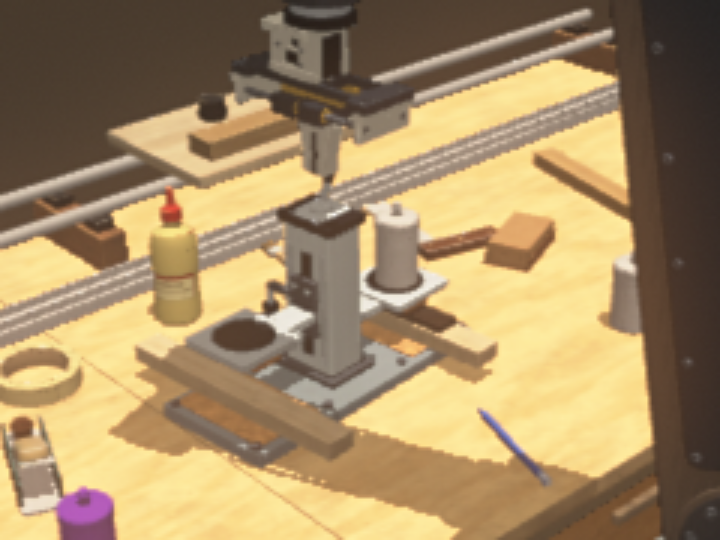

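The platen is down: its plate is at about 0.076 m, 30 mm below its starting height, and it rests on the overlay. The toggle has eased back to about 0.27 rad as the arm drifted. I'll push it a little further over for a moment to make sure, then let go.

Emit:
{"method": "apply_moves", "body": {"targets": [[[0.15, 0, 0], [0, 0, 0], 0], [[0.05, 0, 0], [0, 0, 0], 0], [[0.05, 0, 0], [0, 0, 0], 0], [[0.03, 0, 0], [0, 0, 0], 0], [[0.03, 0, 0], [0, 0, 0], 0]]}}

```text
time_s: 20.05
tcp_pos: [0.5807, 0.0166, 0.2687]
eef_rot: [-179.4, 2.1, -84.2]
contact_force: [-2.2, 8.4, 0.7]
gripper_width: 0.0004
```

```bash
python3 pl.py b; python3 -c "
from h import *
plan([.575,.064,.28],n=3)"
```

```text
20.05 [0.5807 0.0166 0.2687] [-2.2  8.4  0.7]
[(0.05, 813), (0.07, 594), (0.074, 4757), (0.078, 132), (0.154, 177), (0.158, 3924), (0.174, 247)]
tog 1356 [ 0.5746 -0.0094  0.2542] [0.5905 0.0122 0.2861]
at 20.15 [0.5808 0.0166 0.2687] [-179.42    2.08  -84.2 ] F [-2.95  9.28 -0.16] w 0.4 left [-0.0058  0.0474  0.0113]
[[-1.0, 0.02, -0.2], [-0.07, 0.26, -0.03]]
[[-0.2, 0.0, -0.05], [-0.0, 0.0, 0.0]]
[[-0.0, 0.0, 0.0], [-0.0, 0.0, 0.0]]
```

The platen hasn't moved further and the toggle is at about 0.38 rad. Backing off to let it spring to the middle.

Emit:
{"method": "apply_moves", "body": {"targets": [[[-0.3, 0, 0], [0, 0.1, 0], 0], [[-0.4, 0, 0], [0, 0.1, 0], 0], [[-0.5, 0, 0], [0, 0.06, 0], 0], [[-0.2, 0, -0.4], [0, 0, 0], 0], [[0, 0, -0.8], [0, 0, 0], 0]]}}

```text
time_s: 20.65
tcp_pos: [0.5734, 0.0709, 0.317]
eef_rot: [-179.7, -0.1, -84.4]
contact_force: [1.4, -0.7, 0.6]
gripper_width: 0.0005
```

Emit:
{"method": "apply_moves", "body": {"targets": [[[0, 0, -1], [0, 0, 0], 0], [[-0.2, 0, -0.6], [0, 0, 0], 0], [[0, 0, 0], [0, 0, 0], 0], [[0, 0, 0], [0, 0, 0], 0]]}}

```text
time_s: 21.05
tcp_pos: [0.5735, 0.0765, 0.3892]
eef_rot: [-179.2, -0.1, -84.4]
contact_force: [-0.4, 0.2, -0.8]
gripper_width: 0.0006
```

```bash
python3 pl.py c; python3 -c "
from h import *
w,P,s=wpts()
for n,x,y,lo,hi in(('plateR',.592,-.095,.065,.09),('canR',.592,-.095,.145,.185),('plateL',.567,.143,.09,.12),('tog',.58,.024,.262,.29)):
  m=(abs(P[...,0]-x)<.04)&(abs(P[...,1]-y)<.04)&(P[...,2]>lo)&(P[...,2]<hi); Q=P[m]
  if len(Q):print(n,len(Q),np.median(Q,0).round(4),Q.min(0).round(4),Q.max(0).round(4))
c=r.capture('top');cv2.imwrite('pics/t9.png',c['img'])
print(r.get_state()['contact_force'])
"
```

```text
21.05 [0.5735 0.0765 0.3892] [-0.4  0.2 -0.8]
[(0.05, 499), (0.07, 356), (0.074, 2458), (0.078, 108), (0.154, 104), (0.158, 993)]
tog 294 [0.5726 0.0157 0.2643] [0.5873 0.0308 0.2739]
plateR 1972 [ 0.592  -0.0739  0.0765] [ 0.552  -0.1239  0.0733] [ 0.632  -0.055   0.0898]
canR 1210 [ 0.5888 -0.0858  0.1597] [ 0.5645 -0.0995  0.1452] [ 0.6152 -0.0709  0.1765]
plateL 2481 [0.568  0.1323 0.1068] [0.527  0.103  0.1039] [0.607  0.1828 0.1093]
tog 292 [0.58   0.0227 0.2706] [0.5725 0.0155 0.265 ] [0.5876 0.0305 0.2733]
[-0.38790345  0.58169883 -1.40706297]
```

View pics/c_s.png

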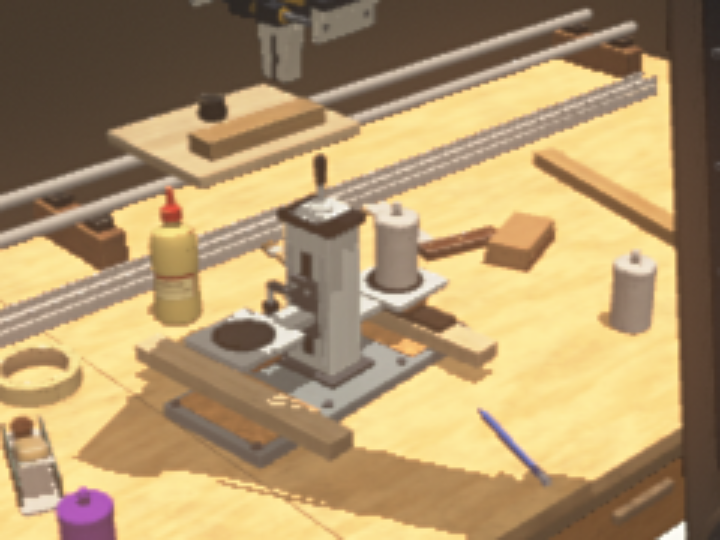

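View pics/c_w.png

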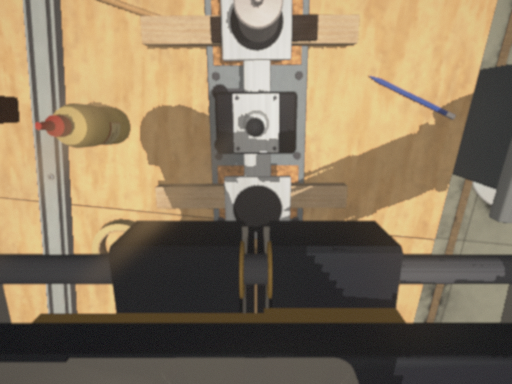

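The final views show:
- **Right plate:** at 0.0765 m, about 30 mm down, with the canister upright on its disc (scene crop 397,245).
- **Toggle:** upright, tip at (0.580, 0.023, 0.271).
- **Left plate:** still up at 0.107 m.
- **Light canister:** standing on the bench (crop 632,295).

Handing in.

```bash
python3 -c "
from plant import r
print(r.close_job())"
```

```text
the job is handed in; nothing more can be done
None
```

The overlay is pressed and the job is handed in at about 21 s of the 70 s allowed. No verdict was reported.

- **Weighing:** I lifted both grey canisters. The right one pulled about 1.75 N (0.18 kg), so it went back on the bench. The left one pulled about 7.6 N (0.77 kg).
- **Placing:** The heavy canister stands on the right weight plate, above the overlay, about 3 mm from the middle.
- **Pressing:** I pushed the toggle over to the right to about 0.38 rad (estimated from its tip position), eased it, and let it spring back once the platen was down.

**Last checks:**

| Item | Reading |
|---|---|
| Right plate | 0.0765 m, about 30 mm down |
| Left plate | 0.107 m, still up |
| Toggle tip | back at its starting position, upright |
| Both canisters | upright and released |
| Wrist force | noise only, fingers clear of everything |

**What did not go cleanly:**
- Setting the canister down pushed the right platen about 6 mm (limit 8 mm). It stayed there until the toggle was pushed, so step 1 should count, but with only about 2 mm to spare.
- Pushing the toggle, the force briefly reached 33 N at its stop before I backed off. I noticed no effect afterwards.
- I checked the battens, block plane and sanding block only by eye. They looked undisturbed, but I took no final measurements of them.

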